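# Fetch the dropper bottle from behind the tall bottles in the caddy

## Task

The small brown dropper bottle is needed for mixing, but it is boxed in behind the three tall bottles in the divided caddy. Stand all three tall bottles upright on the dark mat, next lift the dropper bottle out and stand it in the cup holder of the tray with the tint bowl, and then put each tall bottle back upright into the very cell it came from. Leave the two low tins in their cells and let no bottle tip over.

Things in the scene. Friction and masses are not known exactly. Their poses are not given: they have to be found in the camera images.
- caddy: Fixed grey plastic caddy, open on top, 117 (x) x 174 (y) x 41 mm: 2 rows of 3 square cells, 54 mm wide inside, walls 3 mm, inner floor 3 mm above the worktop. Origin: centre of its underside. Cell centres: x = -28.5 (front row, nearer the robot) or +28.5 mm (back), y = -57, 0, +57 mm. Start: the tall bottles in front, the dropper bottle and two tins at the back, in any order.
- spray_can: Tall round aerosol can, white band on bare aluminium with a white cap, 43 mm across (cap 41 mm, from 115 mm up to the slightly rounded top at 163 mm), about 0.2 kg, closed and rigid. Stands in a front cell. Origin: centre of its underside; z up. 
- round_bottle: Tall round white bottle, 45 mm across up to 141 mm, with a small black cap (27 mm) up to 162 mm, about 0.22 kg. Stands in a front cell. Origin: centre of its underside; z up. 
- square_bottle: Tall square grey bottle, 40 x 40 mm with rounded edges up to 143 mm, with a small round black cap (25 mm) up to 163 mm, about 0.22 kg. It stands squarely in a front cell and goes in only when nearly square to it. Origin: centre of its underside; z up. x and y are square to its sides.
- dropper_bottle: Small brown glass dropper bottle, 32 mm across up to 65 mm, then a 24 mm collar to 77 mm and a narrow rubber bulb (13 mm) to 102 mm; 0.07 kg. Stands in a back cell, upright. Origin: centre of its underside; z up. 
- tin_a: Low round aluminium wax tin, 43 mm across, 26 mm tall, in a back cell; not to be moved. Origin: centre of its underside; z up. 
- tin_b: A second tin, the same, in another back cell; not to be moved. Origin: centre of its underside; z up. 
- mat: Fixed flat dark rubber mat, 150 x 150 mm, 4 mm thick, with room for three bottles. Mat, tray and caddy stand in a row in any order; a wall shelf overhangs the worktop 0.5 m up, its front edge some 0.12 m beyond the middle of the row, and a wall closes the row on the right. Origin: centre of its underside, on the worktop; x and y along its sides.
- colour_tray: Fixed grey tray, 200 (x) x 142 (y) mm, rim 14 mm high; on its far (+x) half a fixed black tint bowl (132 mm across, rim 58 mm above the worktop, a brush leaning in it up to about 0.10 m), on its near (-x) half the cup holder. Origin: centre of its underside, on the worktop.
- cup_holder (a point): Centre of the inner floor of the cup holder on the tray, 5 mm above the worktop: a round upright cup, 48 mm inside at the floor, 46 mm at the mouth and 53 mm outside, its rim 26 mm above the worktop. It lies at x = -66, y = 0 mm of the tray; axes as the tray's.

How it is judged:
By the outcome, as a careful person would: the job done as asked, in the order asked, and still so for the second after the job is handed in, with the robot touching nothing.
It also fails if it takes over 138 s, if anything falls off the work surface, if the arm or the gripper's body presses on something with over 40 N, if the wrist force passes 120 N, or if a joint passes its speed limit or range.

## Robot

A 6-joint arm with a two-finger parallel gripper is mounted at the origin on a cart in front of the work surface, level with it; the furniture and walls round the work are solid. World frame = base frame: x ahead of the robot, y to its left, z up, the work surface at z = 0. Lengths are in m, angles in rad, forces in N, time in s.
With the tool pointing down it reaches from about 0.25 to 0.775 m from the base axis. Payload 4 kg.
Tool frame: the origin (TCP) lies midway between the tips of the shut fingers; the grasp point (between the pads) lies 19 mm behind it; z points along the fingers, x is the direction in which the jaws open and shut, and the axes are right-handed (so a half turn about z gives the same grasp; the last joint's range is limited). The gripper opens to 94 mm and grips with 3 to 60 N. Pads are 16 mm wide; open, the fingers measure 119 mm over their backs; the gripper's body (75 mm by 177 mm) begins 78 mm behind the grasp point.
Start: joints at [1.089, 0.087, 1.371, -0, 1.684, -0.103], TCP at [0.203, 0.511, 0.206] pointing down, gripper open.
Joint ranges: [-3.1, 3.1], [-0.76, 2.03], [0.27, 2.55], [-1.08, 4.22], [0.17, 2.65], [-2.57, 2.57]. Speed limits (rad/s): [2.79, 2.79, 3.14, 3.14, 3.14, 3.14].

## Interface

Orientations are given as [roll, pitch, yaw] about the fixed x, y, z axes, in that order (R = Rz(yaw) Ry(pitch) Rx(roll)).
In Python, from bench import robot gives the robot as it stands.
- The arm moves only by the shell command python3 -m handwheel 'ROWS'. ROWS is a JSON object of lists of equal length, an entry for each row: "delta_pos": the shift along the tool's x, y, z in mm, a list of three; "rotation": the turn, a rotation vector about the tool's x, y, z in rad, a list of three; "claw": the closure, from -1 (fully open) to 1 (shut). In form: {"delta_pos": [[tx, ty, tz], ...], "rotation": [[wx, wy, wz], ...], "claw": [claw, ...]}. A call has exactly 8 rows; each row shifts and turns the commanded pose from where the row before left it, along the tool's axes as they then stand; what a row does not reach is not made up. A row lasts 1/8 s, in which the tool goes at most 62.5 mm and 10.7 degrees, less where a joint would pass 70% of its speed; a pose out of reach is approached as far as the arm can. A call with a gripper value outside its range is refused whole. The fingers move at their own pace and stop on an object; the grip force is fixed at half the most. Time passes only in rows, so rows that do not move let the fingers close, or fill a call up. It gives the time, the measured TCP pose, the force and the opening at its end, in the units of the state.
- robot.get_obs(): the state, without advancing time (a new reading comes with each control period).
- robot.snapshot(name): name is "side" or "top" or "wrist"; returns a dict with "color" (400x640x3 uint8, red, green, blue), "intrinsics" (3x3 intrinsics, pixels), "eye" and "rotation" of the camera in the world. Camera axes: x right, y down, z forward; pixel columns grow to the right and rows downward; lengths in m; the calibration is good to about 2 mm. A picture is of the moment at which its call begins. There is no depth.
- robot.close_job(): hands the job in, once; it reports no verdict.
The state is a dict: "time": time; "joint_positions": joint angles; "qvel": joint speeds; "joint_torque": joint torques, N m; "tool_pos": TCP position; "ee_rot": TCP orientation; "wrist_force": force on the tool from outside, world axes, zero at the start; "wrist_torque": the same for the moment, N m; "width": finger opening in m.
Only numpy, scipy, OpenCV 4.12 (cv2) and the standard library are available. Lean on these libraries where they do the work, as an engineer would, in place of code of your own. Each camera call takes 0.05 s, during which the arm holds its last target.

## Working session

There is one attempt and no reset: what is moved stays moved. The work goes in short steps, Python scripts to look and compute and a shell command to move; the robot and the scene stay as the last step left them, time stands still between calls to the robot, and variables do not carry over. Pictures are saved under pics/ and viewed, and the job is handed in when it is done.

```bash
ls; mkdir -p pics
python3 - <<'E'
from bench import robot
import cv2
o=robot.get_obs()
print(o)
for n in ["side","top","wrist"]:
    s=robot.snapshot(n); cv2.imwrite(f"pics/{n}0.png",s["color"][:,:,::-1]); print(n,s["intrinsics"],s["eye"],s["rotation"])
E
```

```text
pics
{'time': 0.0, 'joint_positions': array([ 1.08891829e+00,  8.79291929e-02,  1.37223497e+00, -1.89429180e-05,
        1.68357416e+00, -1.03115639e-01]), 'qvel': array([ 0.00028341, -0.00036956, -0.00040573, -0.00030068,  0.00081845,
        0.0005108 ]), 'joint_torque': array([ 5.25815831e-04, -3.40173948e+01, -3.02427936e+01,  7.18025677e-02,
        3.29172739e-02, -1.71929819e-04]), 'tool_pos': array([0.20314162, 0.51053074, 0.20432805]), 'ee_rot': array([-3.14139052e+00,  2.13621580e-03,  1.19203203e+00]), 'wrist_force': array([-0.41021146,  0.62267281,  0.18850446]), 'wrist_torque': array([-0.04893498, -0.01654182, -0.01552795]), 'width': 0.09420462368613074}
side [[437.1677351    0.         324.85507366]
 [  0.         437.1677351  197.33634081]
 [  0.           0.           1.        ]] [ 0.11683546 -0.07346037  0.75777822] [-2.57084961 -0.01399011 -1.06036342]
top [[420.96008104   0.         314.99858502]
 [  0.         420.96008104 198.53818672]
 [  0.           0.           1.        ]] [0.4036661  0.14465148 0.9333526 ] [-3.00150845 -0.03035276 -1.59233149]
wrist [[346.43177635   0.         319.02887618]
 [  0.         346.43177635 201.18378778]
 [  0.           0.           1.        ]] [0.13440718 0.53851555 0.38327726] [2.88434545e+00 1.51847204e-03 1.19157659e+00]
```

View pics/top0.png

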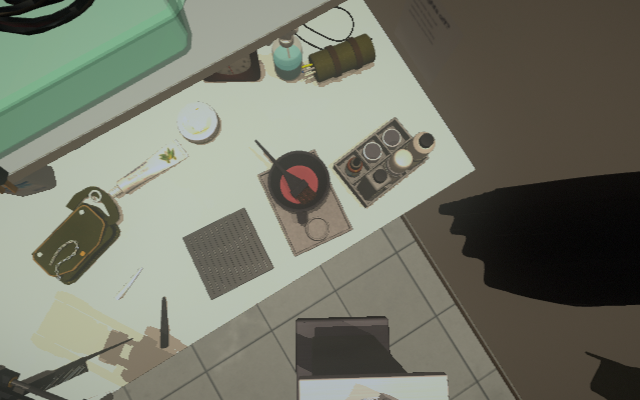

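View pics/side0.png

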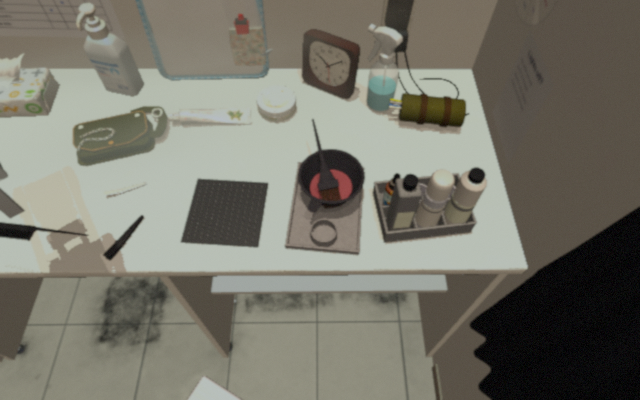

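View pics/wrist0.png

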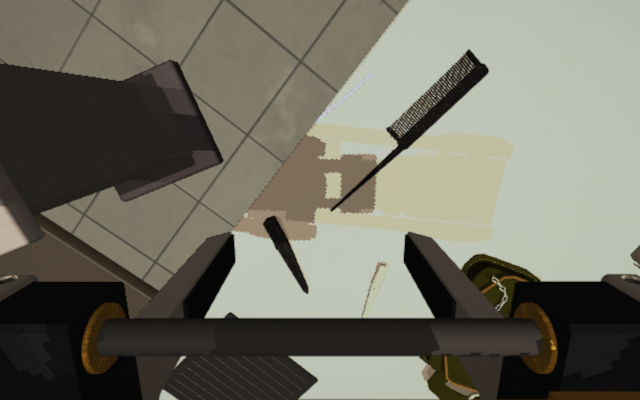

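```bash
cat > h.py <<'E'
import numpy as np, cv2
from scipy.spatial.transform import Rotation as R
from bench import robot
def cam(n):
    s=robot.snapshot(n); return s
def ray(s,px,z):
    K=np.array(s["intrinsics"]); Rm=R.from_euler('xyz',s["rotation"]).as_matrix() if np.array(s["rotation"]).ndim==1 else np.array(s["rotation"])
    d=Rm@np.linalg.inv(K)@np.array([px[0],px[1],1.]); e=np.array(s["eye"]); return e+d*(z-e[2])/d[2]
def proj(s,p):
    K=np.array(s["intrinsics"]); Rm=R.from_euler('xyz',s["rotation"]).as_matrix()
    c=K@(Rm.T@(np.array(p)-np.array(s["eye"]))); return c[:2]/c[2]
def crop(s,x0,y0,x1,y1,f,name):
    cv2.imwrite("pics/"+name,cv2.resize(np.ascontiguousarray(s["color"][y0:y1,x0:x1,::-1]),None,fx=f,fy=f,interpolation=cv2.INTER_CUBIC))
E
python3 - <<'E'
from h import *
t=cam("top");s=cam("side")
crop(t,320,105,450,215,6,"tc.png"); crop(s,365,155,495,250,6,"sc.png"); crop(t,170,140,360,305,4,"tm.png")
E
```

```text
(no output)
```

View pics/tc.png

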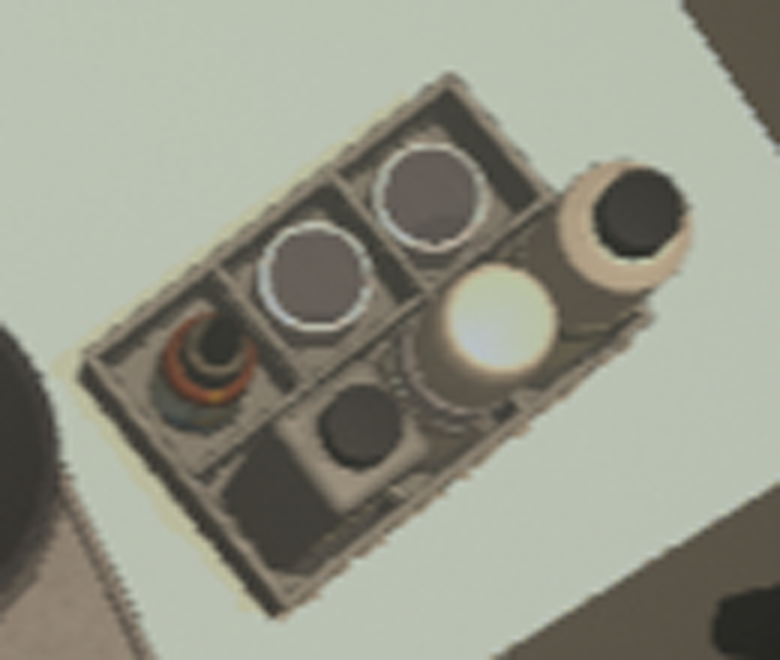

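View pics/sc.png

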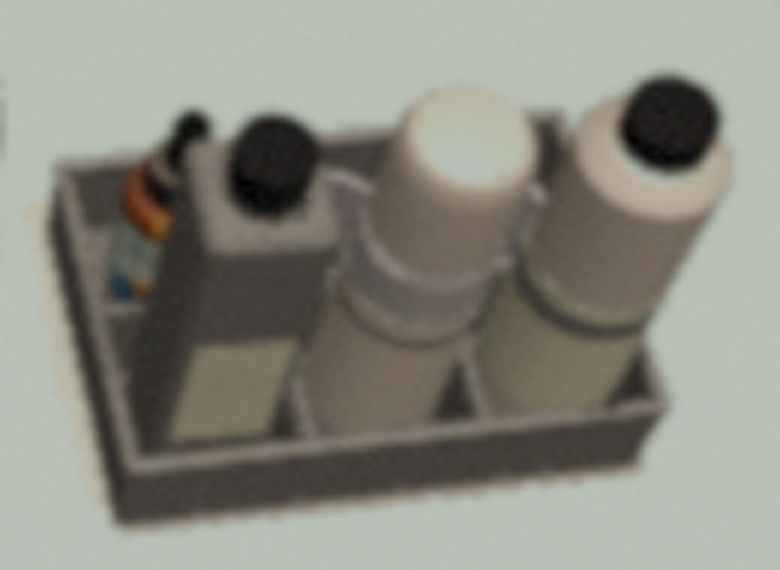

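View pics/tm.png

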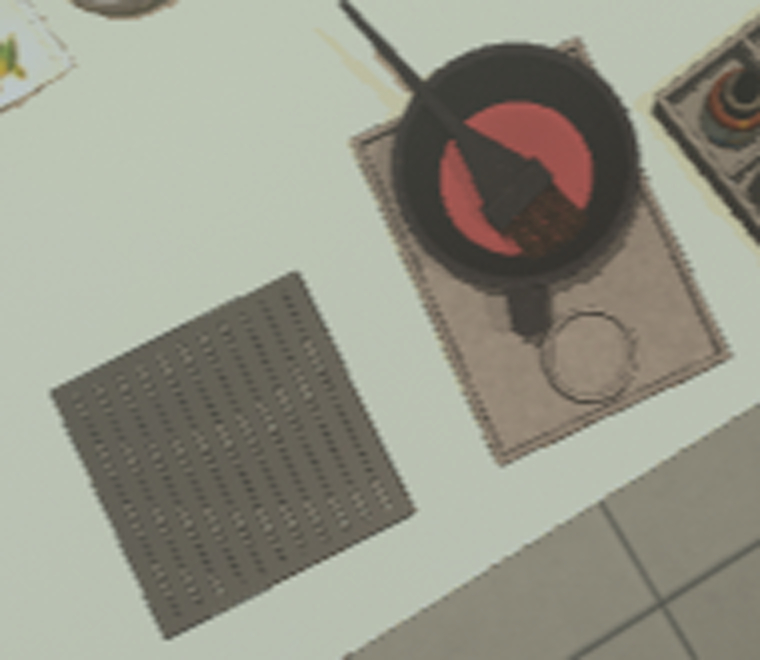

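Run:
```python
from h import *
np.set_printoptions(precision=4,suppress=True)
t=cam("top");s=cam("side")
def U(s,o,f,p,z): return ray(s,(o[0]+(p[0]+.5)/f-.5,o[1]+(p[1]+.5)/f-.5),z)
def show(name,P):
    P=np.array(P); print(name,P[:,:2].tolist(),'c',P.mean(0)[:2]); 
    for i in range(4):
        d=P[(i+1)%4]-P[i]; print('  ',np.linalg.norm(d[:2]),np.degrees(np.arctan2(d[1],d[0])))
tc=(320,105);sc=(365,155);tm=(170,140)
show('caddyT',[U(t,tc,6,p,.041) for p in [(84,362),(450,76),(650,314),(280,614)]])
show('caddyS',[U(s,sc,6,p,.041) for p in [(58,164),(560,113),(667,404),(128,462)]])
show('matT',[U(t,tm,4,p,.004) for p in [(50,391),(297,271),(414,512),(168,638)]])
show('tray',[U(t,tm,4,p,.014) for p in [(352,142),(578,40),(731,354),(502,465)]])
print('cup',U(t,tm,4,(588,357),.026))
print('sqcap',U(t,tc,6,(360,426),.163),'canT',U(t,tc,6,(499,318),.160),'rb',U(t,tc,6,(640,213),.162))
print('sqS',U(s,sc,6,(273,165),.163-.004),'canS',U(s,sc,6,(470,138),.162),'rbS',U(s,sc,6,(670,122),.161))
print('drop bulb',U(t,tc,6,(220,340),.102),'collar',U(t,tc,6,(212,358),.065))
print('tins',U(t,tc,6,(316,276),.026),U(t,tc,6,(432,194),.026))
```

```text
caddyT [[0.6018778887600548, 0.07294174799483517], [0.7076820469408187, -0.06539167314175856], [0.6167151453745556, -0.13453447627220627], [0.5089086028008879, 0.005338571226382011]] c [ 0.6088 -0.0304]
   0.17415698461932075 -52.589474860804884
   0.1142615613638377 -142.76198896370724
   0.17659762183628172 127.62308203486404
   0.11494989187008428 36.02299991709367
caddyS [[0.6042227253558901, 0.07485043887029945], [0.7077620587585738, -0.06371482377361545], [0.6167695662318206, -0.13212048027058548], [0.513637539559852, 0.007088410765630673]] c [ 0.6106 -0.0285]
   0.17297608381810825 -53.23202047382541
   0.11383746104430079 -143.06516013128498
   0.1732493297793695 126.53266341289776
   0.11312545398167757 36.79823628206096
matT [[0.4536130032041715, 0.4053610404985572], [0.5171102558841515, 0.2714582121832576], [0.38408583417668946, 0.20793048267142564], [0.32039352740391336, 0.3398274463030045]] c [0.4188 0.3061]
   0.14819537283175147 -64.62950638585741
   0.14741529495792893 -154.47251949004936
   0.14647019818812104 115.77563706103214
   0.14846575598663467 26.193588962411727
tray [[0.5872775493643602, 0.23992886164950164], [0.6435449040364039, 0.11352588276755132], [0.4658716432808853, 0.03345015569880351], [0.408317834151134, 0.15962608332568298]] c [0.5263 0.1366]
   0.13836086250099894 -66.00411496378565
   0.19488434943085364 -155.73934231859278
   0.13868239130418603 114.51959654056085
   0.1961507478337092 24.166720988926624
cup [0.4649 0.1123 0.026 ]
sqcap [ 0.5531 -0.003   0.163 ] canT [ 0.5877 -0.0491  0.16  ] rb [ 0.6207 -0.0954  0.162 ]
sqS [ 0.5535 -0.0018  0.159 ] canS [ 0.5872 -0.0464  0.162 ] rbS [ 0.6213 -0.0934  0.161 ]
drop bulb [0.5952 0.0316 0.102 ] collar [0.5973 0.0296 0.065 ]
tins [ 0.6365 -0.0153  0.026 ] [ 0.6672 -0.06    0.026 ]
```

```bash
cat >> h.py <<'E'
YAW=.644
C0=np.array([.6098,-.0295]); ex=np.array([np.cos(YAW),np.sin(YAW)]); ey=np.array([-ex[1],ex[0]])
def cell(i,j): return C0+ex*.0285*i+ey*.057*j
M0=np.array([.4190,.3062]); 
def mat(x,y): return M0+ex*x-ey*y   # offsets in tool axes
T={'sq':cell(-1,1),'can':cell(-1,0),'rb':cell(-1,-1),'drop':cell(1,1),'C':mat(.038,0),'A':mat(-.038,.038),'B':mat(-.038,-.038),'cup':np.array([.4655,.111])}
def d(name,z):
    o=robot.get_obs(); Rm=R.from_euler('xyz',o["ee_rot"]).as_matrix()
    p=np.r_[T[name] if isinstance(name,str) else name,z]
    tg=R.from_euler('xyz',[np.pi,0,YAW]).as_matrix()
    print(name,np.round(p,4),'delta mm',np.round(1000*Rm.T@(p-o["tool_pos"]),1),'rot',np.round(R.from_matrix(Rm.T@tg).as_rotvec(),3),'t',round(o["time"],2),'F',np.round(o["wrist_force"],1),'w',round(o["width"],4),'pos',np.round(o["tool_pos"],4))
E
python3 -m handwheel '{"delta_pos":[[0,0,-5],[0,0,-5],[0,0,-5],[0,0,-5],[0,50,0],[0,50,0],[0,50,0],[0,50,0]],"rotation":[[0,0,0.137],[0,0,0.137],[0,0,0.137],[0,0,0.137],[0,0,0],[0,0,0],[0,0,0],[0,0,0]],"claw":[-0.36,-0.36,-0.36,-0.36,-0.36,-0.36,-0.36,-0.36]}'
python3 -c "
from h import *
print(T);d('sq',.22)"
```

```text
time: 1.35
tool_pos: [0.3242, 0.3498, 0.2256]
ee_rot: [3.142, -0.001, 0.644]
wrist_force: [0.5, 1.0, 0.2]
width: 0.0638
{'sq': array([ 0.55278579, -0.00102844]), 'can': array([ 0.58700853, -0.04661137]), 'rb': array([ 0.62123128, -0.0921943 ]), 'drop': array([0.59836872, 0.0331943 ]), 'C': array([0.44938862, 0.32901516]), 'A': array([0.41142654, 0.25299622]), 'B': array([0.36579622, 0.31377346]), 'cup': array([0.4655, 0.111 ])}
sq [ 0.5528 -0.001   0.22  ] delta mm [-28.  417.8   5.6] rot [ 0.    -0.001  0.   ] t 1.35 F [0.5 1.  0.2] w 0.0638 pos [0.3242 0.3498 0.2256]
```

```bash
python3 -m handwheel '{"delta_pos":[[-3.5,54,0],[-3.5,54,0],[-3.5,54,0],[-3.5,54,0],[-3.5,54,0],[-3.5,54,0],[-3.5,54,0],[-3.5,40,0]],"rotation":[[0,0,0],[0,0,0],[0,0,0],[0,0,0],[0,0,0],[0,0,0],[0,0,0],[0,0,0]],"claw":[-0.36,-0.36,-0.36,-0.36,-0.36,-0.36,-0.36,-0.36]}'
python3 - <<'E'
from h import *
d('sq',.105)
s=cam("wrist"); cv2.imwrite("pics/w1.png",s["color"][:,:,::-1])
E
```

```text
time: 2.35
tool_pos: [0.5529, -0.0021, 0.2252]
ee_rot: [-3.142, 0.0, 0.643]
wrist_force: [-0.1, 0.7, -0.5]
width: 0.0638
sq [ 0.5528 -0.001   0.105 ] delta mm [  0.5  -0.9 120.2] rot [-0.     0.    -0.001] t 2.35 F [-0.1  0.7 -0.5] w 0.0638 pos [ 0.5529 -0.0021  0.2252]
```

View pics/w1.png

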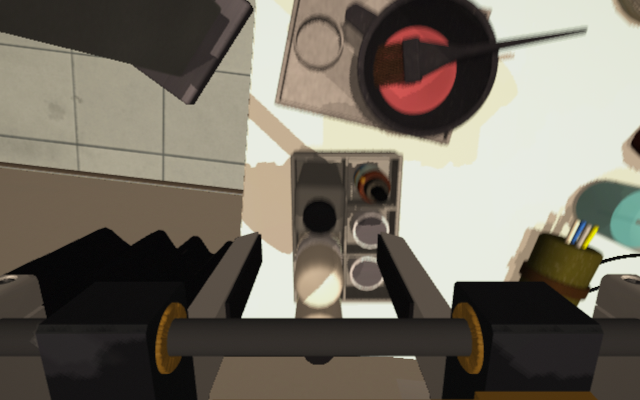

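```bash
python3 - <<'E'
from h import *
s=cam("wrist")
for n,p,z in [('sqcap',(320,217),.163),('cup',(319,43),.026),('can',(320,273),.162),('TL',(292,152),.041),('TR',(402,152),.041),('bulb',(377,187),.102)]:
    print(n,np.round(ray(s,p,z),4))
E
python3 -m handwheel '{"delta_pos":[[0,0,20],[0,0,20],[0,0,20],[0,0,20],[0,0,20],[0,0,20],[0,0,0],[0,0,0]],"rotation":[[0,0,0],[0,0,0],[0,0,0],[0,0,0],[0,0,0],[0,0,0],[0,0,0],[0,0,0]],"claw":[-0.36,-0.36,-0.36,-0.36,-0.36,-0.36,1,1]}'
python3 -m handwheel '{"delta_pos":[[0,0,0],[0,0,0],[0,0,0],[0,0,0],[0,0,-20],[0,0,-20],[0,0,-20],[0,0,-20]],"rotation":[[0,0,0],[0,0,0],[0,0,0],[0,0,0],[0,0,0],[0,0,0],[0,0,0],[0,0,0]],"claw":[1,1,1,1,1,1,1,1]}'
python3 - <<'E'
from h import *
s=cam("wrist"); cv2.imwrite("pics/w2.png",s["color"][:,:,::-1])
s=cam("side"); crop(s,160,80,500,300,2,"s2.png")
d('C',.23)
E
```

```text
sqcap [ 0.5558 -0.0066  0.163 ]
cup [0.4718 0.1051 0.026 ]
can [ 0.5827 -0.0427  0.162 ]
TL [0.5132 0.0022 0.041 ]
TR [0.6052 0.0705 0.041 ]
bulb [0.5914 0.0307 0.102 ]
time: 3.45
tool_pos: [0.5524, 0.0004, 0.1065]
ee_rot: [3.141, -0.001, 0.645]
wrist_force: [0.1, -0.3, -0.0]
width: 0.047
time: 4.45
tool_pos: [0.5512, -0.0001, 0.1842]
ee_rot: [-3.139, 0.003, 0.644]
wrist_force: [-0.2, -0.0, -1.4]
width: 0.0401
C [0.4494 0.329  0.23  ] delta mm [ 114.9 -325.3  -43.7] rot [ 0.002 -0.002 -0.   ] t 4.55 F [-0.2  0.1 -3.2] w 0.0399 pos [ 5.529e-01 -2.000e-04  1.867e-01]
```

View pics/s2.png

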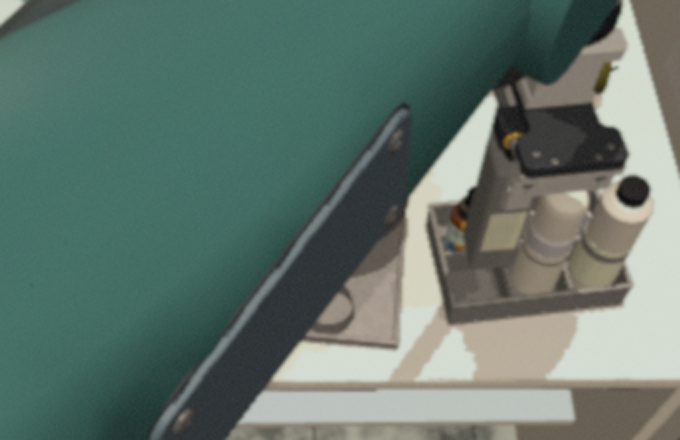

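View pics/w2.png

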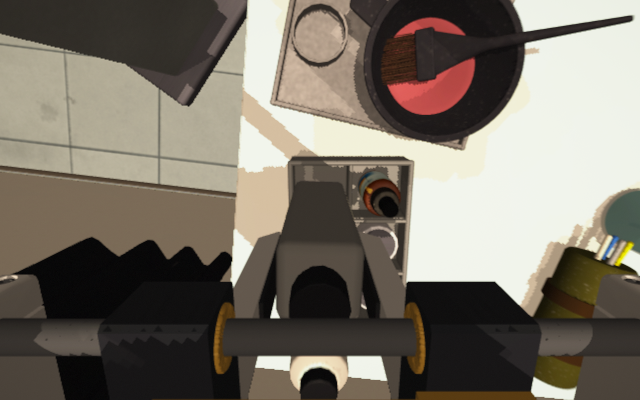

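```bash
python3 -m handwheel '{"delta_pos":[[0,-20,-11],[4,-38,-11],[7,-38,-11],[7,-38,-11],[7,-38,0],[7,-38,0],[7,-38,0],[7,-30,0]],"rotation":[[0,0,0],[0,0,0],[0,0,0],[0,0,0],[0,0,0],[0,0,0],[0,0,0],[0,0,0]],"claw":[1,1,1,1,1,1,1,1]}'
python3 -m handwheel '{"delta_pos":[[15,-20,0],[20,-20,0],[20,-7,0],[13.5,0,0],[0,0,0],[0,0,0],[0,0,0],[0,0,0]],"rotation":[[0,0,0],[0,0,0],[0,0,0],[0,0,0],[0,0,0],[0,0,0],[0,0,0],[0,0,0]],"claw":[1,1,1,1,1,1,1,1]}'
python3 - <<'E'
from h import *
d('C',.1075)
s=cam("top"); cv2.imwrite("pics/t3.png",s["color"][:,:,::-1])
E
```

```text
time: 5.55
tool_pos: [0.4195, 0.2514, 0.2285]
ee_rot: [-3.14, 0.002, 0.646]
wrist_force: [1.2, -0.4, -3.1]
width: 0.04
time: 6.55
tool_pos: [0.4484, 0.3282, 0.2298]
ee_rot: [3.142, -0.0, 0.643]
wrist_force: [0.1, 0.8, -2.9]
width: 0.0404
C [0.4494 0.329  0.1075] delta mm [  1.2  -0.  122.3] rot [ 0.    -0.    -0.001] t 6.55 F [ 0.1  0.8 -2.9] w 0.0404 pos [0.4484 0.3282 0.2298]
```

View pics/t3.png

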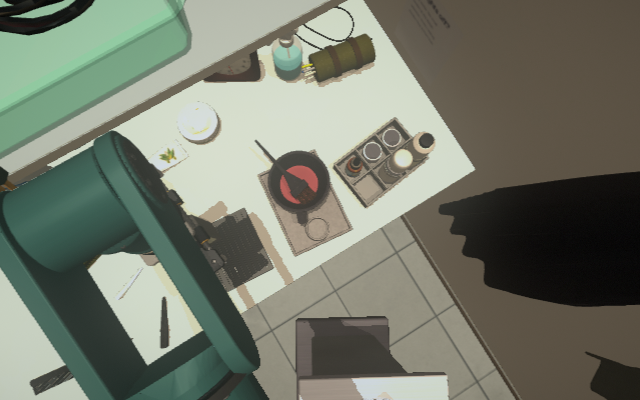

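```bash
python3 -m handwheel '{"delta_pos":[[1,0,20],[0,0,20],[0,0,20],[0,0,20],[0,0,20],[0,0,15],[0,0,4],[0,0,0]],"rotation":[[0,0,0],[0,0,0],[0,0,0],[0,0,0],[0,0,0],[0,0,0],[0,0,0],[0,0,0]],"claw":[1,1,1,1,1,1,1,1]}'
python3 - <<'E'
from h import *
d('C',.1075)
E
```

```text
time: 7.6
tool_pos: [0.4494, 0.3293, 0.1107]
ee_rot: [-3.142, -0.0, 0.644]
wrist_force: [-0.8, -0.3, -3.0]
width: 0.0402
C [0.4494 0.329  0.1075] delta mm [-0.2  0.2  3.2] rot [-0. -0. -0.] t 7.6 F [-0.8 -0.3 -3. ] w 0.0402 pos [0.4494 0.3293 0.1107]
```

```bash
python3 -m handwheel '{"delta_pos":[[0,0,1.5],[0,0,1],[0,0,1],[0,0,0],[0,0,0],[0,0,0],[0,0,0],[0,0,0]],"rotation":[[0,0,0],[0,0,0],[0,0,0],[0,0,0],[0,0,0],[0,0,0],[0,0,0],[0,0,0]],"claw":[1,1,1,1,1,1,1,1]}'
```

```text
time: 8.6
tool_pos: [0.4496, 0.3294, 0.1079]
ee_rot: [3.142, -0.001, 0.644]
wrist_force: [-0.9, -1.3, 5.1]
width: 0.0399
```

```bash
python3 -m handwheel '{"delta_pos":[[0,0,0],[0,0,0],[0,0,0],[0,0,-20],[0,0,-30],[0,0,-30],[0,0,-30],[0,0,0]],"rotation":[[0,0,0],[0,0,0],[0,0,0],[0,0,0],[0,0,0],[0,0,0],[0,0,0],[0,0,0]],"claw":[-0.36,-0.36,-0.36,-0.36,-0.36,-0.36,-0.36,-0.36]}'
python3 - <<'E'
from h import *
d('can',.215)
s=cam("wrist"); cv2.imwrite("pics/w4.png",s["color"][:,:,::-1])
E
```

```text
time: 9.6
tool_pos: [0.4506, 0.33, 0.2197]
ee_rot: [3.141, -0.006, 0.644]
wrist_force: [-0.8, 0.9, 0.0]
width: 0.0638
can [ 0.587  -0.0466  0.215 ] delta mm [-117.1  383.1    4.3] rot [ 0.001 -0.006  0.   ] t 9.6 F [-0.8  0.9  0. ] w 0.0638 pos [0.4506 0.33   0.2197]
```

View pics/w4.png

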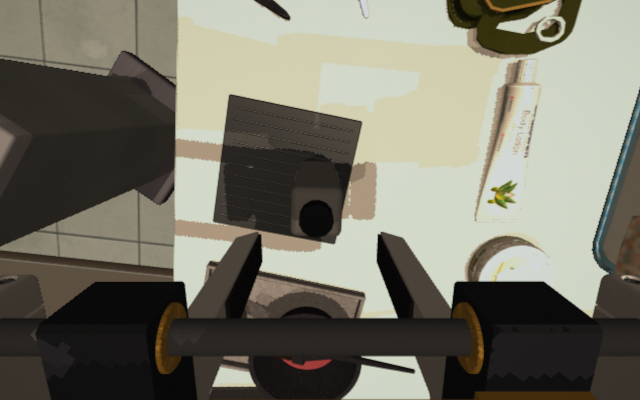

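```bash
python3 -m handwheel '{"delta_pos":[[-20,20,0],[-20,50,0],[-20,55,0],[-20,55,0],[-20,55,0],[-17,55,0],[0,55,0],[0,38,0]],"rotation":[[0,0,0],[0,0,0],[0,0,0],[0,0,0],[0,0,0],[0,0,0],[0,0,0],[0,0,0]],"claw":[-0.36,-0.36,-0.36,-0.36,-0.36,-0.36,-0.36,-0.36]}'
python3 - <<'E'
from h import *
d('can',.078)
s=cam("top"); crop(s,170,105,450,305,2.7,"t5.png")
E
```

```text
time: 10.65
tool_pos: [0.5855, -0.0495, 0.2139]
ee_rot: [-3.139, 0.003, 0.642]
wrist_force: [-0.1, 0.6, -0.1]
width: 0.0635
can [ 0.587  -0.0466  0.078 ] delta mm [  3.3  -1.  135.9] rot [-0.003  0.003 -0.002] t 10.65 F [-0.1  0.6 -0.1] w 0.0635 pos [ 0.5855 -0.0495  0.2139]
```

View pics/t5.png

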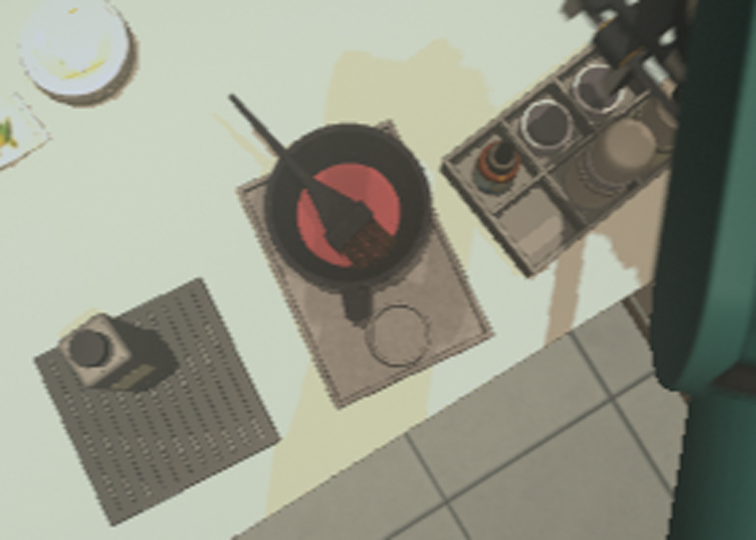

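```bash
python3 -m handwheel '{"delta_pos":[[0,0,0],[0,0,0],[0,0,16],[0,0,20],[0,0,20],[0,0,20],[0,0,20],[0,0,0]],"rotation":[[0,0,0],[0,0,0],[0,0,0],[0,0,0],[0,0,0],[0,0,0],[0,0,0],[0,0,0]],"claw":[-0.36,-0.36,-0.36,-0.36,-0.36,-0.36,-0.36,-0.36]}'
python3 - <<'E'
from h import *
d('can',.078)
E
```

```text
time: 11.7
tool_pos: [0.5835, -0.046, 0.118]
ee_rot: [-3.138, 0.004, 0.645]
wrist_force: [0.4, -0.5, 0.8]
width: 0.064
can [ 0.587  -0.0466  0.078 ] delta mm [ 2.6  2.8 40. ] rot [-0.004  0.004  0.001] t 11.7 F [ 0.4 -0.5  0.8] w 0.064 pos [ 0.5835 -0.046   0.118 ]
```

```bash
python3 -m handwheel '{"delta_pos":[[2.5,2.5,10],[0,0,15],[0,0,15],[0,0,0],[0,0,0],[0,0,0],[0,0,0],[0,0,0]],"rotation":[[-0.004,0.004,0],[0,0,0],[0,0,0],[0,0,0],[0,0,0],[0,0,0],[0,0,0],[0,0,0]],"claw":[-0.36,-0.36,-0.36,-0.36,1,1,1,1]}'
python3 -m handwheel '{"delta_pos":[[0,0,0],[0,0,0],[0,0,0],[0,0,-10],[0,0,-20],[0,0,-20],[0,0,-20],[0,0,-20]],"rotation":[[0,0,0],[0,0,0],[0,0,0],[0,0,0],[0,0,0],[0,0,0],[0,0,0],[0,0,0]],"claw":[1,1,1,1,1,1,1,1]}'
python3 - <<'E'
from h import *
d('B',.2)
s=cam("wrist"); cv2.imwrite("pics/w6.png",s["color"][:,:,::-1])
E
```

```text
time: 12.7
tool_pos: [0.5897, -0.048, 0.0817]
ee_rot: [3.137, -0.005, 0.644]
wrist_force: [0.4, -0.5, 2.0]
width: 0.0427
time: 13.7
tool_pos: [0.5882, -0.0474, 0.1706]
ee_rot: [3.14, -0.003, 0.644]
wrist_force: [0.9, 0.8, -2.4]
width: 0.0428
B [0.3658 0.3138 0.2   ] delta mm [  39.2 -422.3  -30.1] rot [ 0.002 -0.003  0.   ] t 13.7 F [ 0.9  0.8 -2.4] w 0.0428 pos [ 0.5882 -0.0474  0.1706]
```

View pics/w6.png

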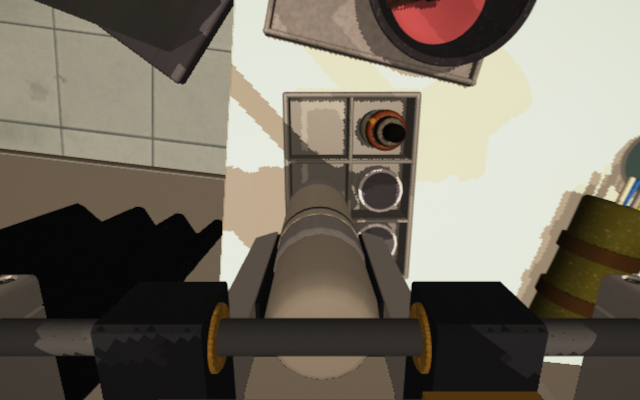

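```bash
python3 -m handwheel '{"delta_pos":[[0,-15,-10],[3,-35,-10],[5,-40,-10],[5,-42,0],[5,-42,0],[5,-42,0],[5,-42,0],[5,-42,0]],"rotation":[[0,0,0],[0,0,0],[0,0,0],[0,0,0],[0,0,0],[0,0,0],[0,0,0],[0,0,0]],"claw":[1,1,1,1,1,1,1,1]}'
python3 -m handwheel '{"delta_pos":[[4,-42,0],[2,-38,0],[0,-28,0],[0,-14,0],[0,0,0],[0,0,0],[0,0,0],[0,0,0]],"rotation":[[0,0,0],[0,0,0],[0,0,0],[0,0,0],[0,0,0],[0,0,0],[0,0,0],[0,0,0]],"claw":[1,1,1,1,1,1,1,1]}'
python3 - <<'E'
from h import *
d('B',.085)
E
```

```text
time: 14.75
tool_pos: [0.4325, 0.2134, 0.1989]
ee_rot: [3.139, -0.002, 0.645]
wrist_force: [-0.6, -0.4, -1.9]
width: 0.0426
time: 15.75
tool_pos: [0.367, 0.3126, 0.1994]
ee_rot: [3.138, -0.004, 0.643]
wrist_force: [0.3, -0.3, -2.6]
width: 0.0427
B [0.3658 0.3138 0.085 ] delta mm [ -0.7  -2.1 114.4] rot [ 0.004 -0.004 -0.001] t 15.75 F [ 0.3 -0.3 -2.6] w 0.0427 pos [0.367  0.3126 0.1994]
```

```bash
python3 -m handwheel '{"delta_pos":[[0,-2,14],[0,0,20],[0,0,20],[0,0,20],[0,0,20],[0,0,15],[0,0,3],[0,0,0]],"rotation":[[0,0,0],[0,0,0],[0,0,0],[0,0,0],[0,0,0],[0,0,0],[0,0,0],[0,0,0]],"claw":[1,1,1,1,1,1,1,1]}'
python3 - <<'E'
from h import *
d('B',.081)
E
```

```text
time: 16.75
tool_pos: [0.3661, 0.3148, 0.0876]
ee_rot: [3.138, -0.004, 0.644]
wrist_force: [-0.6, -0.2, -2.4]
width: 0.043
B [0.3658 0.3138 0.081 ] delta mm [-0.9  0.6  6.6] rot [ 0.004 -0.004 -0.   ] t 16.75 F [-0.6 -0.2 -2.4] w 0.043 pos [0.3661 0.3148 0.0876]
```

```bash
python3 -m handwheel '{"delta_pos":[[0,0,1.5],[0,0,1.5],[0,0,1],[0,0,0],[0,0,0],[0,0,0],[0,0,0],[0,0,0]],"rotation":[[0,0,0],[0,0,0],[0,0,0],[0,0,0],[0,0,0],[0,0,0],[0,0,0],[0,0,0]],"claw":[1,1,1,1,1,1,1,1]}'
```

```text
time: 17.75
tool_pos: [0.366, 0.3147, 0.0835]
ee_rot: [3.138, -0.004, 0.644]
wrist_force: [0.4, -0.3, -2.5]
width: 0.0428
```

```bash
python3 -m handwheel '{"delta_pos":[[0,0,0.8],[0,0,0.7],[0,0,0.5],[0,0,0],[0,0,0],[0,0,0],[0,0,0],[0,0,0]],"rotation":[[0,0,0],[0,0,0],[0,0,0],[0,0,0],[0,0,0],[0,0,0],[0,0,0],[0,0,0]],"claw":[1,1,1,1,1,1,1,1]}'
```

```text
time: 18.75
tool_pos: [0.3661, 0.3148, 0.0826]
ee_rot: [3.138, -0.005, 0.644]
wrist_force: [-1.8, -1.4, 5.2]
width: 0.0427
```

```bash
python3 -m handwheel '{"delta_pos":[[0,0,0],[0,0,0],[0,0,0],[0,0,-20],[0,0,-35],[0,0,-35],[0,0,-40],[0,20,0]],"rotation":[[0,0,0],[0,0,0],[0,0,0],[0,0,0],[0,0,0],[0,0,0],[0,0,0],[0.004,-0.004,0]],"claw":[-0.36,-0.36,-0.36,-0.36,-0.36,-0.36,-0.36,-0.36]}'
python3 - <<'E'
from h import *
d('rb',.22)
E
```

```text
time: 19.75
tool_pos: [0.3786, 0.3004, 0.2158]
ee_rot: [3.141, -0.008, 0.646]
wrist_force: [0.5, 0.3, -0.4]
width: 0.0642
rb [ 0.6212 -0.0922  0.22  ] delta mm [-42.7 459.5  -4.4] rot [ 0.    -0.008  0.002] t 19.75 F [ 0.5  0.3 -0.4] w 0.0642 pos [0.3786 0.3004 0.2158]
```

```bash
python3 -m handwheel '{"delta_pos":[[-6,50,-5],[-6,55,0],[-6,55,0],[-6,55,0],[-6,55,0],[-6,55,0],[-6,55,0],[0,40,0]],"rotation":[[0,0,0],[0,0,0],[0,0,0],[0,0,0],[0,0,0],[0,0,0],[0,0,0],[0,0,0]],"claw":[-0.36,-0.36,-0.36,-0.36,-0.36,-0.36,-0.36,-0.36]}'
python3 -m handwheel '{"delta_pos":[[0,30,0],[0,9,0],[0,0,0],[0,0,0],[0,0,0],[0,0,0],[0,0,0],[0,0,0]],"rotation":[[0,0,0],[0,0,0],[0,0,0],[0,0,0],[0,0,0],[0,0,0],[0,0,0],[0,0,0]],"claw":[-0.36,-0.36,-0.36,-0.36,-0.36,-0.36,-0.36,-0.36]}'
python3 - <<'E'
from h import *
d('rb',.1)
s=cam("top"); crop(s,170,105,450,305,2.7,"t7.png")
s=cam("side"); crop(s,160,80,500,300,2,"s7.png")
E
```

```text
time: 20.75
tool_pos: [0.5966, -0.0647, 0.216]
ee_rot: [-3.141, 0.0, 0.642]
wrist_force: [0.4, -0.1, 0.6]
width: 0.0638
time: 21.75
tool_pos: [0.6192, -0.0934, 0.2166]
ee_rot: [3.142, -0.0, 0.644]
wrist_force: [0.5, 0.8, -0.2]
width: 0.0637
rb [ 0.6212 -0.0922  0.1   ] delta mm [  2.3   0.3 116.6] rot [ 0. -0.  0.] t 21.75 F [ 0.5  0.8 -0.2] w 0.0637 pos [ 0.6192 -0.0934  0.2166]
```

View pics/t7.png

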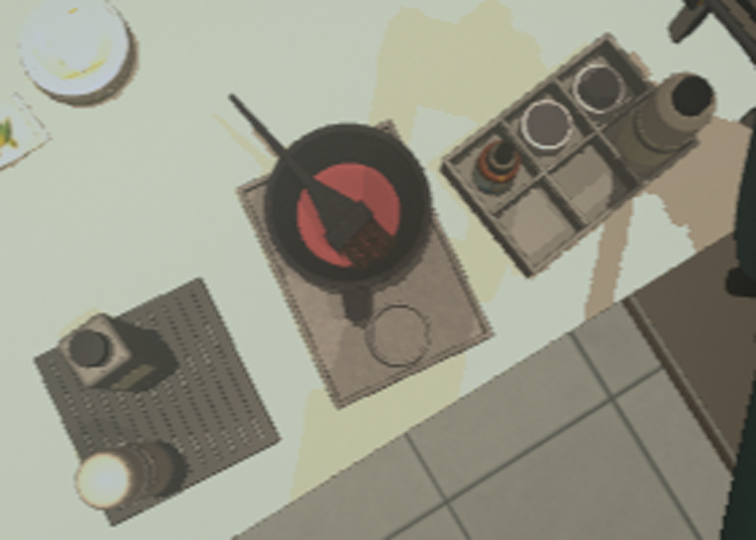

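View pics/s7.png

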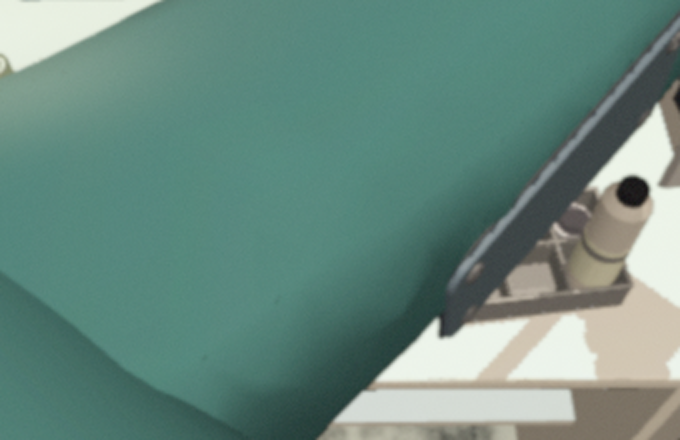

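```bash
python3 -m handwheel '{"delta_pos":[[2,0,15],[0,0,20],[0,0,20],[0,0,20],[0,0,20],[0,0,18],[0,0,0],[0,0,0]],"rotation":[[0,0,0],[0,0,0],[0,0,0],[0,0,0],[0,0,0],[0,0,0],[0,0,0],[0,0,0]],"claw":[-0.36,-0.36,-0.36,-0.36,-0.36,-0.36,-0.36,-0.36]}'
python3 -m handwheel '{"delta_pos":[[0,0,0],[0,0,0],[0,0,0],[0,0,0],[0,0,0],[0,0,0],[0,0,0],[0,0,0]],"rotation":[[0,0,0],[0,0,0],[0,0,0],[0,0,0],[0,0,0],[0,0,0],[0,0,0],[0,0,0]],"claw":[1,1,1,1,1,1,1,1]}'
python3 -m handwheel '{"delta_pos":[[0,0,-10],[0,0,-20],[0,0,-20],[0,0,-20],[0,0,-20],[0,0,-20],[0,0,0],[0,0,0]],"rotation":[[0,0,0],[0,0,0],[0,0,0],[0,0,0],[0,0,0],[0,0,0],[0,0,0],[0,0,0]],"claw":[1,1,1,1,1,1,1,1]}'
python3 - <<'E'
from h import *
d('A',.21)
s=cam("wrist"); cv2.imwrite("pics/w8.png",s["color"][:,:,::-1])
E
```

```text
time: 22.85
tool_pos: [0.6212, -0.0924, 0.104]
ee_rot: [3.141, -0.001, 0.644]
wrist_force: [0.5, -0.1, 1.1]
width: 0.0641
time: 23.85
tool_pos: [0.6212, -0.0926, 0.1044]
ee_rot: [3.14, -0.001, 0.644]
wrist_force: [-0.7, -0.3, 4.7]
width: 0.0441
time: 24.85
tool_pos: [0.6203, -0.092, 0.2118]
ee_rot: [-3.139, 0.001, 0.644]
wrist_force: [-0.1, -0.7, -2.5]
width: 0.0448
A [0.4114 0.253  0.21  ] delta mm [  40.2 -401.3    2.6] rot [-0.002  0.001  0.   ] t 24.85 F [-0.1 -0.7 -2.5] w 0.0448 pos [ 0.6203 -0.092   0.2118]
```

View pics/w8.png

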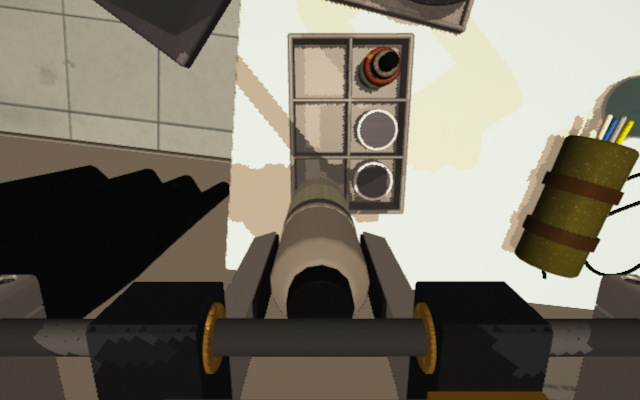

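```bash
python3 -m handwheel '{"delta_pos":[[0,-15,0],[4,-35,0],[5,-40,0],[5,-42,0],[5,-42,0],[5,-42,0],[5,-42,0],[5,-42,0]],"rotation":[[0,0,0],[0,0,0],[0,0,0],[0,0,0],[0,0,0],[0,0,0],[0,0,0],[0,0,0]],"claw":[1,1,1,1,1,1,1,1]}'
python3 -m handwheel '{"delta_pos":[[6,-42,0],[0,-35,0],[0,-20,0],[0,-4,0],[0,0,0],[0,0,0],[0,0,0],[0,0,0]],"rotation":[[0,0,0],[0,0,0],[0,0,0],[0,0,0],[0,0,0],[0,0,0],[0,0,0],[0,0,0]],"claw":[1,1,1,1,1,1,1,1]}'
python3 - <<'E'
from h import *
d('A',.1055)
E
```

```text
time: 25.9
tool_pos: [0.4659, 0.1695, 0.213]
ee_rot: [-3.141, 0.001, 0.644]
wrist_force: [0.5, -0.3, -2.6]
width: 0.0446
time: 26.9
tool_pos: [0.4124, 0.252, 0.2135]
ee_rot: [-3.142, 0.0, 0.643]
wrist_force: [0.5, -0.5, -2.1]
width: 0.0447
A [0.4114 0.253  0.1055] delta mm [ -0.2  -1.4 108. ] rot [-0.     0.    -0.001] t 26.9 F [ 0.5 -0.5 -2.1] w 0.0447 pos [0.4124 0.252  0.2135]
```

```bash
python3 -m handwheel '{"delta_pos":[[0,-1,15],[0,0,20],[0,0,20],[0,0,20],[0,0,20],[0,0,9],[0,0,2],[0,0,0]],"rotation":[[0,0,0],[0,0,0],[0,0,0],[0,0,0],[0,0,0],[0,0,0],[0,0,0],[0,0,0]],"claw":[1,1,1,1,1,1,1,1]}'
python3 -m handwheel '{"delta_pos":[[0,0,0.7],[0,0,0.7],[0,0,0.6],[0,0,0],[0,0,0],[0,0,0],[0,0,0],[0,0,0]],"rotation":[[0,0,0],[0,0,0],[0,0,0],[0,0,0],[0,0,0],[0,0,0],[0,0,0],[0,0,0]],"claw":[1,1,1,1,1,1,1,1]}'
```

```text
time: 27.9
tool_pos: [0.4118, 0.2534, 0.108]
ee_rot: [3.141, -0.001, 0.644]
wrist_force: [-0.2, 0.4, -2.2]
width: 0.0447
time: 28.9
tool_pos: [0.4115, 0.2532, 0.1055]
ee_rot: [-3.142, -0.0, 0.644]
wrist_force: [-0.9, 0.3, -2.3]
width: 0.0449
```

```bash
python3 -m handwheel '{"delta_pos":[[0,0,0.5],[0,0,0.5],[0,0,0.5],[0,0,0],[0,0,0],[0,0,0],[0,0,0],[0,0,0]],"rotation":[[0,0,0],[0,0,0],[0,0,0],[0,0,0],[0,0,0],[0,0,0],[0,0,0],[0,0,0]],"claw":[1,1,1,1,1,1,1,1]}'
```

```text
time: 29.9
tool_pos: [0.4116, 0.2532, 0.1054]
ee_rot: [3.141, -0.001, 0.644]
wrist_force: [-1.7, -0.9, 5.4]
width: 0.0447
```

```bash
python3 -m handwheel '{"delta_pos":[[0,0,0],[0,0,0],[0,0,0],[0,0,-20],[0,0,-30],[0,0,-35],[0,0,-35],[0,0,0]],"rotation":[[0,0,0],[0,0,0],[0,0,0],[0,0,0],[0,0,0],[0,0,0],[0,0,0],[0,0,0]],"claw":[-0.36,-0.36,-0.36,-0.36,-0.36,-0.36,-0.36,-0.36]}'
python3 -m handwheel '{"delta_pos":[[0,30,0],[0,0,0],[0,0,0],[0,0,0],[0,0,0],[0,0,0],[0,0,0],[0,0,0]],"rotation":[[0,0,0.17],[0,0,0.17],[0,0,0.17],[0,0,0.17],[0,0,0.17],[0,0,0.17],[0,0,0.17],[0,0,0.17]],"claw":[-0.2,-0.2,-0.2,-0.2,-0.2,-0.2,-0.2,-0.2]}'
python3 - <<'E'
import h
from h import *
h.YAW=-.94
d('drop',.2); d('cup',.2)
s=cam("side"); crop(s,160,80,500,300,2,"s9.png")
E
```

```text
time: 30.9
tool_pos: [0.4131, 0.254, 0.2273]
ee_rot: [3.14, -0.007, 0.644]
wrist_force: [0.8, 0.2, 0.1]
width: 0.064
time: 31.9
tool_pos: [0.4288, 0.229, 0.2219]
ee_rot: [3.139, 0.002, -0.722]
wrist_force: [0.5, -0.6, -0.2]
width: 0.0566
drop [0.5984 0.0332 0.2   ] delta mm [256.6  34.9  21.6] rot [0.003 0.001 0.218] t 31.9 F [ 0.5 -0.6 -0.2] w 0.0566 pos [0.4288 0.229  0.2219]
cup [0.4655 0.111  0.2   ] delta mm [105.5  64.3  21.9] rot [0.003 0.001 0.218] t 31.9 F [ 0.5 -0.6 -0.2] w 0.0566 pos [0.4288 0.229  0.2219]
```

View pics/s9.png

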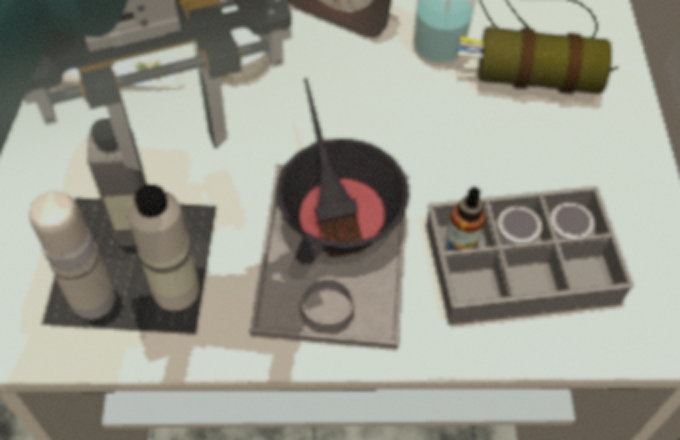

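Run:
```python
from h import *
s=cam("side");t=cam("top")
print('cup',ray(s,(323.3,232.8),.026),'bulb',ray(s,(397,176.8),.100))
print('dropbody px', [proj(s,[*T['drop'],z]) for z in (.003,.065,.102)])
crop(s,370,160,430,220,10,"sd.png"); crop(t,325,140,375,190,12,"td.png")
```

```text
cup [0.46081875 0.11078142 0.026     ] bulb [0.59544115 0.03107343 0.1       ]
dropbody px [array([389.37042408, 202.9252556 ]), array([393.82995504, 185.83603871]), array([396.76545334, 174.58701553])]
```

View pics/sd.png

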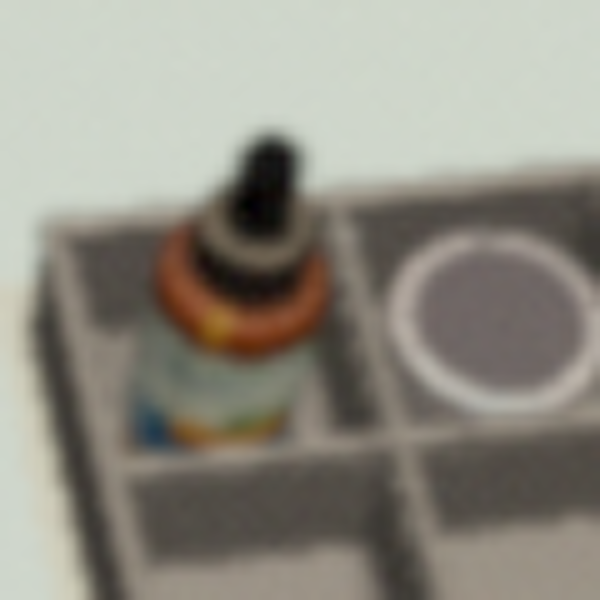

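View pics/td.png

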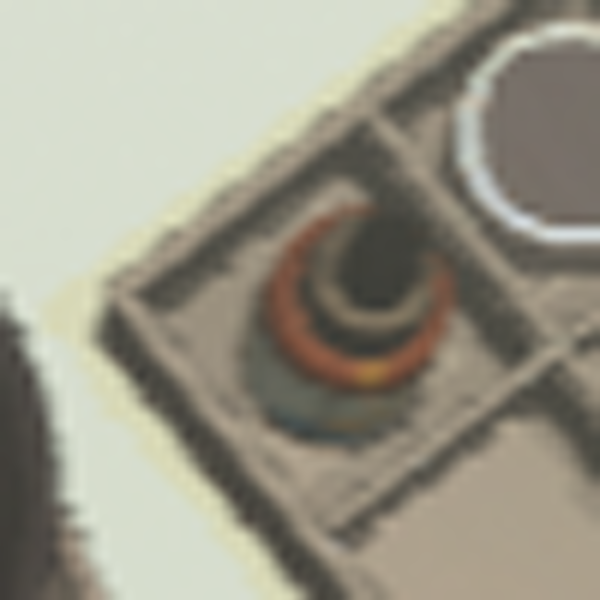

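Run:
```python
from h import *
s=cam("side");t=cam("top")
crop(s,295,205,355,260,10,"sk.png"); crop(t,290,205,345,255,12,"tk.png")
print(ray(t,(325+361.5/12-.5,140+296.5/12-.5),.06))
```

```text
[0.59853421 0.02959738 0.06      ]
```

View pics/sk.png

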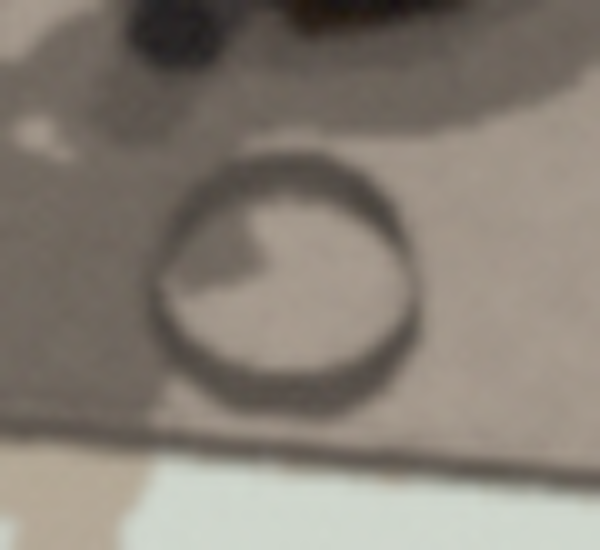

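View pics/tk.png

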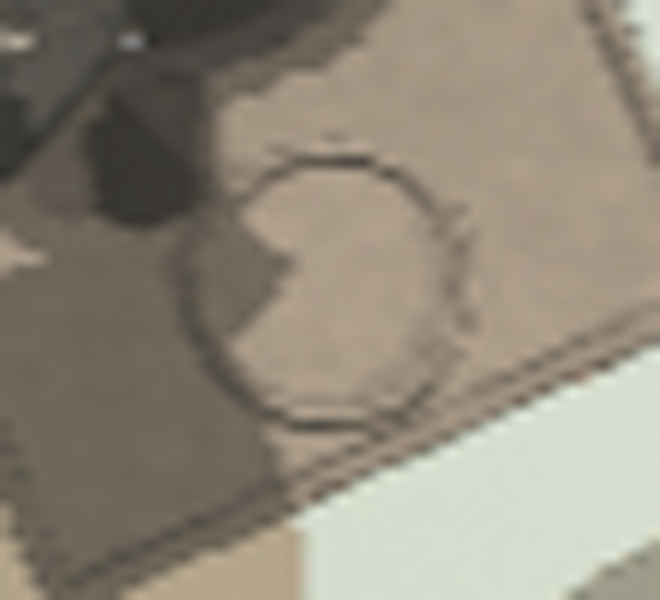

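```bash
python3 - <<'E'
from h import *
s=cam("side");t=cam("top")
print(ray(s,(323.05,230.85),.026),ray(t,(316.4,228.9),.026))
E
python3 -m handwheel '{"delta_pos":[[20,0,0],[30,0,0],[35,0,0],[35,0,0],[35,0,0],[35,0,0],[35,0,0],[10,0,0]],"rotation":[[0.0,0,0.11],[0.003,0.001,0.108],[0,0,0],[0,0,0],[0,0,0],[0,0,0],[0,0,0],[0,0,0]],"claw":[-0.2,-0.2,-0.2,-0.2,-0.2,-0.2,-0.2,-0.2]}'
python3 - <<'E'
import h
from h import *
h.YAW=-.94
h.T['drop']=np.array([.597,.031])
d('drop',.16)
E
```

```text
[0.46422378 0.11324045 0.026     ] [0.46489976 0.11275348 0.026     ]
time: 33.25
tool_pos: [0.5755, 0.0439, 0.2235]
ee_rot: [-3.139, -0.0, -0.935]
wrist_force: [-0.5, 0.3, 0.2]
width: 0.0565
drop [0.597 0.031 0.16 ] delta mm [23.1 -9.5 63.5] rot [-0.002 -0.     0.005] t 33.25 F [-0.5  0.3  0.2] w 0.0565 pos [0.5755 0.0439 0.2235]
```

```bash
sed -i "s/'cup':np.array(\[.4655,.111\])/'cup':np.array([.4648,.1127])/" h.py
python3 -m handwheel '{"delta_pos":[[12,-5,0],[11,-4.5,0],[0,0,20],[0,0,25],[0,0,20],[0,0,0],[0,0,0],[0,0,0]],"rotation":[[-0.002,0,0.005],[0,0,0],[0,0,0],[0,0,0],[0,0,0],[0,0,0],[0,0,0],[0,0,0]],"claw":[-0.2,-0.2,-0.2,-0.2,-0.2,-0.2,-0.2,-0.2]}'
python3 - <<'E'
import h
from h import *
h.YAW=-.94
h.T['drop']=np.array([.597,.031])
d('drop',.046)
s=cam("wrist"); cv2.imwrite("pics/w10.png",s["color"][:,:,::-1])
s=cam("top"); crop(s,300,100,460,220,5,"t10.png")
E
```

```text
time: 34.25
tool_pos: [0.5971, 0.0326, 0.1609]
ee_rot: [-3.138, -0.002, -0.939]
wrist_force: [0.7, -0.2, 0.2]
width: 0.0563
drop [0.597 0.031 0.046] delta mm [  0.9   1.4 114.9] rot [-0.003 -0.002  0.001] t 34.25 F [ 0.7 -0.2  0.2] w 0.0563 pos [0.5971 0.0326 0.1609]
```

View pics/w10.png

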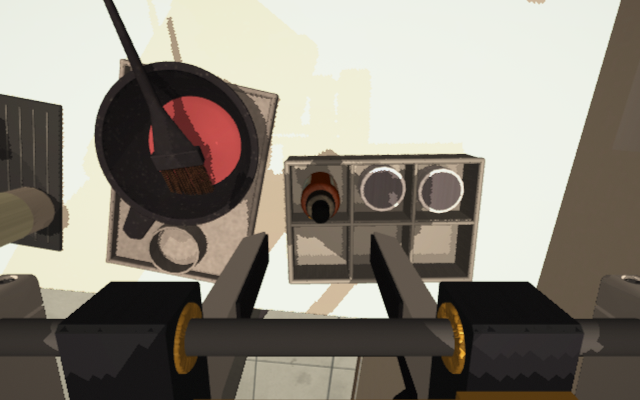

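View pics/t10.png

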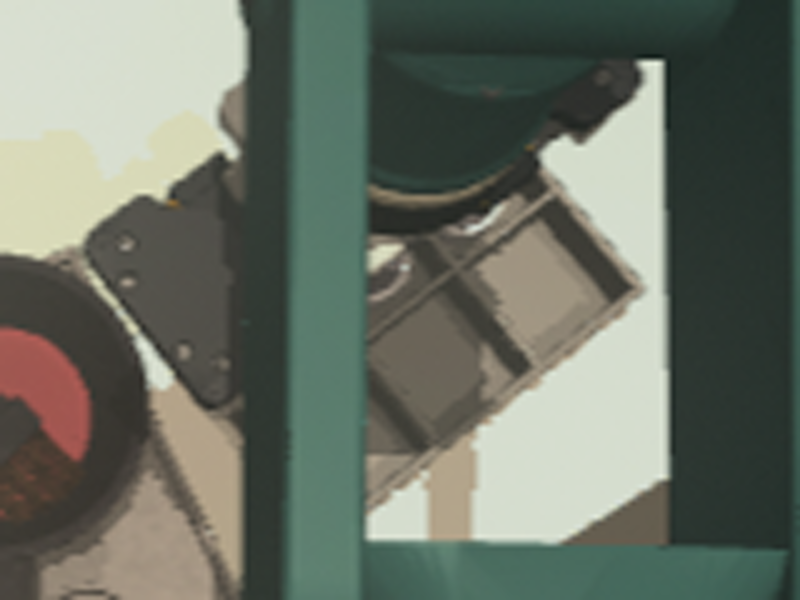

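```bash
python3 -m handwheel '{"delta_pos":[[0.5,1,14],[0,0,20],[0,0,20],[0,0,20],[0,0,20],[0,0,14],[0,0,5],[0,0,0]],"rotation":[[-0.003,-0.002,0],[0,0,0],[0,0,0],[0,0,0],[0,0,0],[0,0,0],[0,0,0],[0,0,0]],"claw":[-0.2,-0.2,-0.2,-0.2,-0.2,-0.2,-0.2,-0.2]}'
python3 -m handwheel '{"delta_pos":[[0,0,1],[0,0,0],[0,0,0],[0,0,0],[0,0,0],[0,0,0],[0,0,0],[0,0,0]],"rotation":[[0,0,0],[0,0,0],[0,0,0],[0,0,0],[0,0,0],[0,0,0],[0,0,0],[0,0,0]],"claw":[1,1,1,1,1,1,1,1]}'
python3 -m handwheel '{"delta_pos":[[0,0,-10],[0,0,-20],[0,0,-20],[0,0,-20],[0,0,-20],[0,0,-20],[0,0,0],[0,0,0]],"rotation":[[0,0,0],[0,0,0],[0,0,0],[0,0,0],[0,0,0],[0,0,0],[0,0,0],[0,0,0]],"claw":[1,1,1,1,1,1,1,1]}'
python3 - <<'E'
import h
from h import *
h.YAW=-.94
d('cup',.15)
s=cam("wrist"); cv2.imwrite("pics/w11.png",s["color"][:,:,::-1])
E
```

```text
time: 35.35
tool_pos: [0.5956, 0.0314, 0.0461]
ee_rot: [3.14, 0.001, -0.939]
wrist_force: [-0.7, 0.1, 0.1]
width: 0.0562
time: 36.35
tool_pos: [0.596, 0.0313, 0.0457]
ee_rot: [3.141, 0.0, -0.939]
wrist_force: [-0.2, -0.3, 3.6]
width: 0.0313
time: 37.35
tool_pos: [0.5952, 0.0315, 0.154]
ee_rot: [3.138, 0.003, -0.939]
wrist_force: [0.6, -0.1, -0.3]
width: 0.0311
cup [0.4648 0.1127 0.15  ] delta mm [-142.5   57.2    4.6] rot [0.003 0.003 0.001] t 37.35 F [ 0.6 -0.1 -0.3] w 0.0311 pos [0.5952 0.0315 0.154 ]
```

View pics/w11.png

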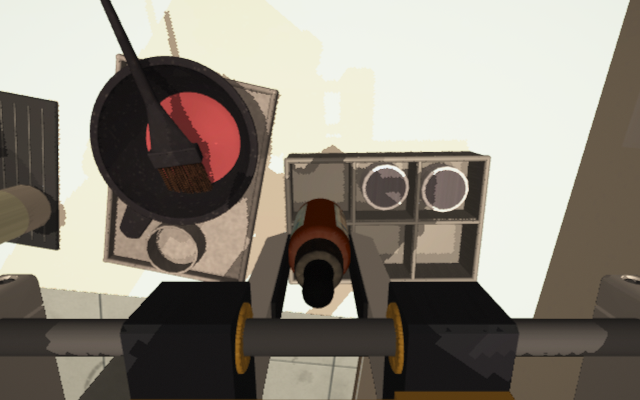

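```bash
python3 -m handwheel '{"delta_pos":[[0,15,0],[-5,22,0],[-20,20,0],[-30,0,0],[-30,0,0],[-30,0,0],[-20,0,0],[-7,0,0]],"rotation":[[0,0,0],[0,0,0],[0,0,0],[0,0,0],[0,0,0],[0,0,0],[0,0,0],[0,0,0]],"claw":[1,1,1,1,1,1,1,1]}'
python3 -m handwheel '{"delta_pos":[[0,0,0],[0,0,20],[0,0,20],[0,0,0],[0,0,0],[0,0,0],[0,0,0],[0,0,0]],"rotation":[[0.003,0.003,0],[0,0,0],[0,0,0],[0,0,0],[0,0,0],[0,0,0],[0,0,0],[0,0,0]],"claw":[1,1,1,1,1,1,1,1]}'
python3 - <<'E'
import h
from h import *
h.YAW=-.94
d('cup',.0477)
s=cam("wrist"); cv2.imwrite("pics/w12.png",s["color"][:,:,::-1])
s=cam("side"); crop(s,240,130,400,250,5,"s12.png")
E
```

```text
time: 38.4
tool_pos: [0.4651, 0.1127, 0.1553]
ee_rot: [3.139, 0.001, -0.938]
wrist_force: [-0.3, 0.0, -0.4]
width: 0.0315
time: 39.4
tool_pos: [0.4663, 0.1123, 0.1159]
ee_rot: [-3.14, -0.002, -0.939]
wrist_force: [-0.4, -0.3, -0.4]
width: 0.0314
cup [0.4648 0.1127 0.0477] delta mm [-1.3  1.1 68.2] rot [-0.002 -0.002  0.001] t 39.4 F [-0.4 -0.3 -0.4] w 0.0314 pos [0.4663 0.1123 0.1159]
```

View pics/w12.png

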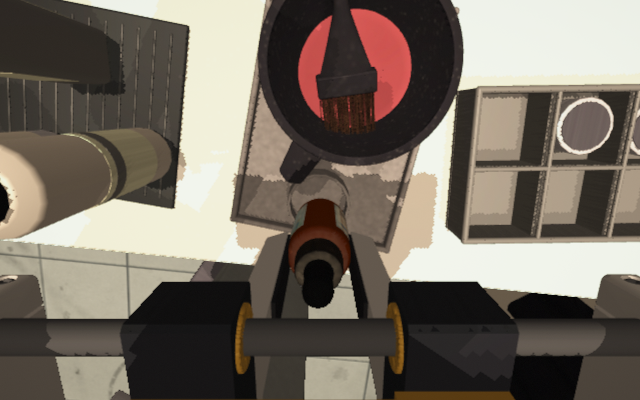

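View pics/s12.png

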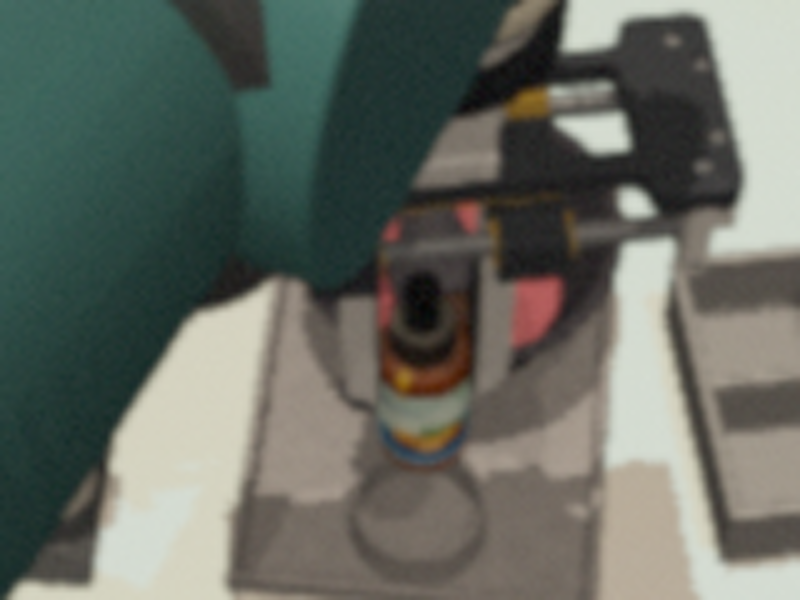

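```bash
python3 - <<'E'
from h import *
s=cam("side")
print(proj(s,[.4663,.1123,.073]),proj(s,[.4648,.1127,.026]))
E
python3 -m handwheel '{"delta_pos":[[-1,1,10],[0,0,12],[0,0,12],[0,0,12],[0,0,0],[0,0,0],[0,0,0],[0,0,0]],"rotation":[[-0.002,-0.002,0],[0,0,0],[0,0,0],[0,0,0],[0,0,0],[0,0,0],[0,0,0],[0,0,0]],"claw":[1,1,1,1,1,1,1,1]}'
python3 - <<'E'
import h
from h import *
h.YAW=-.94
d('cup',.0477)
s=cam("wrist"); cv2.imwrite("pics/w13.png",s["color"][:,:,::-1])
s=cam("side"); crop(s,280,170,380,250,8,"s13.png")
E
```

```text
[324.34042766 217.82462558] [323.44739597 230.74148871]
time: 40.55
tool_pos: [0.465, 0.1126, 0.07]
ee_rot: [-3.142, -0.0, -0.939]
wrist_force: [0.5, 0.6, -0.0]
width: 0.031
cup [0.4648 0.1127 0.0477] delta mm [-0.2  0.1 22.3] rot [-0.    -0.     0.001] t 40.55 F [ 0.5  0.6 -0. ] w 0.031 pos [0.465  0.1126 0.07  ]
```

View pics/w13.png

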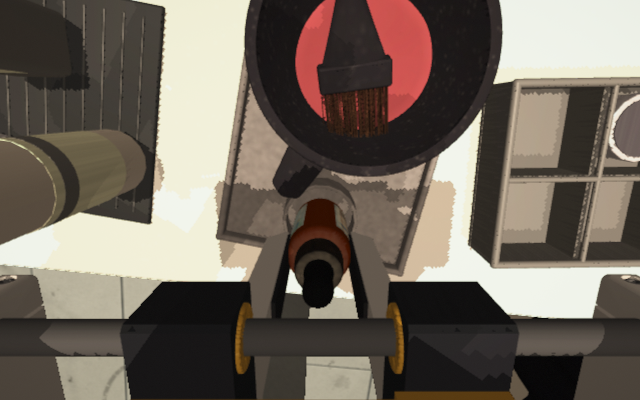

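View pics/s13.png

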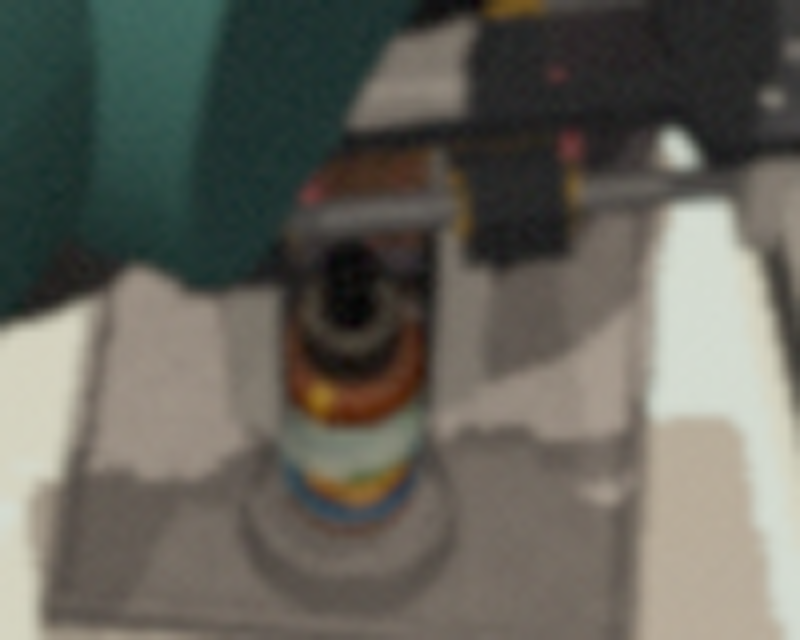

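```bash
python3 -m handwheel '{"delta_pos":[[0,0,6],[0,0,6],[0,0,5],[0,0,3],[0,0,0],[0,0,0],[0,0,0],[0,0,0]],"rotation":[[0,0,0],[0,0,0],[0,0,0],[0,0,0],[0,0,0],[0,0,0],[0,0,0],[0,0,0]],"claw":[1,1,1,1,1,1,1,1]}'
python3 -m handwheel '{"delta_pos":[[0,0,0.7],[0,0,0.7],[0,0,0.6],[0,0,0],[0,0,0],[0,0,0],[0,0,0],[0,0,0]],"rotation":[[0,0,0],[0,0,0],[0,0,0],[0,0,0],[0,0,0],[0,0,0],[0,0,0],[0,0,0]],"claw":[1,1,1,1,1,1,1,1]}'
```

```text
time: 41.65
tool_pos: [0.4647, 0.1125, 0.0497]
ee_rot: [3.141, 0.0, -0.939]
wrist_force: [-0.0, -0.4, -1.4]
width: 0.0315
time: 42.65
tool_pos: [0.4647, 0.1126, 0.0477]
ee_rot: [3.141, 0.0, -0.939]
wrist_force: [-1.6, -0.4, 2.8]
width: 0.0315
```

```bash
python3 -m handwheel '{"delta_pos":[[0,0,0],[0,0,0],[0,0,0],[0,0,-15],[0,0,-30],[0,0,-40],[0,0,-50],[0,0,-40]],"rotation":[[0,0,0],[0,0,0],[0,0,0],[0,0,0],[0,0,0],[0,0,0],[0,0,0],[0,0,0]],"claw":[0,0,0,0,0,0,0,0]}'
python3 - <<'E'
from h import *
s=cam("wrist"); cv2.imwrite("pics/w14.png",s["color"][:,:,::-1])
d('A',.22)
E
```

```text
time: 43.65
tool_pos: [0.4652, 0.1126, 0.226]
ee_rot: [-3.139, -0.002, -0.939]
wrist_force: [0.3, -0.8, 0.1]
width: 0.047
A [0.4114 0.253  0.22  ] delta mm [-146.3  -37.2   11.5] rot [-0.004 -0.014 -1.583] t 43.7 F [ 1.  -0.2  3.6] w 0.0467 pos [0.4676 0.1129 0.232 ]
```

View pics/w14.png

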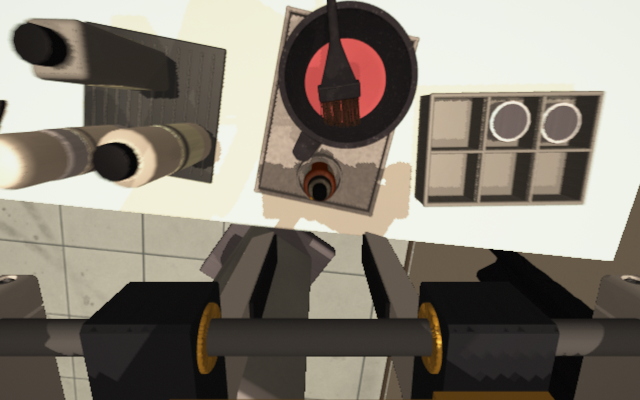

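```bash
python3 -m handwheel '{"delta_pos":[[0,0,0],[0,0,0],[0,0,0],[0,0,0],[0,0,0],[0,0,0],[0,0,0],[0,0,0]],"rotation":[[0,0,-0.175],[0,0,-0.175],[0,0,-0.175],[0,0,-0.175],[0,0,-0.175],[0,0,-0.175],[0,0,-0.175],[0,0,-0.175]],"claw":[-0.36,-0.36,-0.36,-0.36,-0.36,-0.36,-0.36,-0.36]}'
python3 - <<'E'
import h
from h import *
d('A',.22)
E
```

```text
time: 44.7
tool_pos: [0.4648, 0.1126, 0.2232]
ee_rot: [3.141, -0.0, 0.467]
wrist_force: [0.3, -0.1, -0.0]
width: 0.064
A [0.4114 0.253  0.22  ] delta mm [  15.6 -149.4    3.1] rot [ 0.    -0.    -0.177] t 44.7 F [ 0.3 -0.1 -0. ] w 0.064 pos [0.4648 0.1126 0.2232]
```

```bash
python3 -m handwheel '{"delta_pos":[[0,0,0],[8,-30,0],[10,-40,0],[10,-40,0],[10,-25,0],[4,-9.5,0],[0,0,0],[0,0,0]],"rotation":[[0,0,-0.177],[0,0,0],[0,0,0],[0,0,0],[0,0,0],[0,0,0],[0,0,0],[0,0,0]],"claw":[-0.36,-0.36,-0.36,-0.36,-0.36,-0.36,-0.36,-0.36]}'
python3 - <<'E'
import h
from h import *
d(np.array([.4116,.2532]),.1054)
s=cam("wrist"); cv2.imwrite("pics/w15.png",s["color"][:,:,::-1])
s=cam("top"); crop(s,170,105,450,305,2.7,"t15.png")
E
```

```text
time: 45.7
tool_pos: [0.4128, 0.2528, 0.2226]
ee_rot: [3.141, 0.001, 0.637]
wrist_force: [0.1, 0.1, -0.1]
width: 0.0641
[0.4116 0.2532] [0.4116 0.2532 0.1054] delta mm [ -0.6  -1.1 117.2] rot [ 0.     0.001 -0.007] t 45.7 F [ 0.1  0.1 -0.1] w 0.0641 pos [0.4128 0.2528 0.2226]
```

View pics/w15.png

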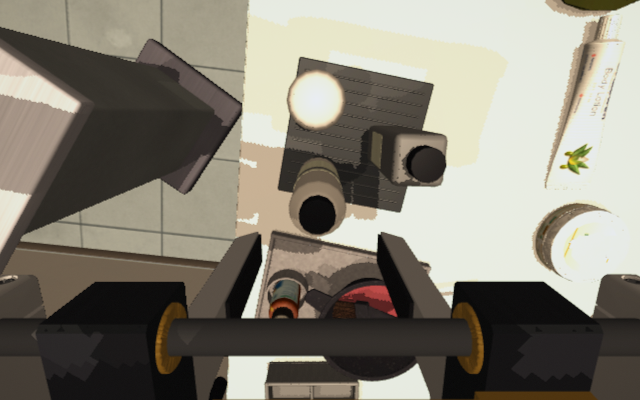

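View pics/t15.png

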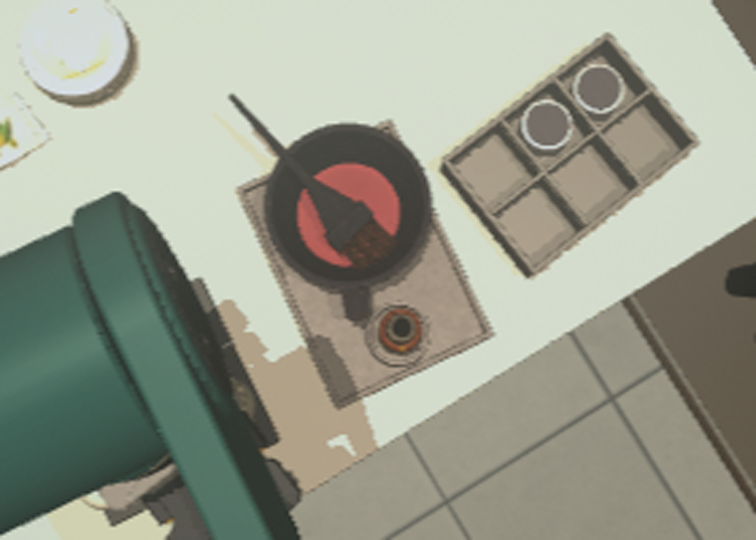

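```bash
python3 -m handwheel '{"delta_pos":[[0,-1,17],[0,0,20],[0,0,20],[0,0,20],[0,0,20],[0,0,20],[0,0,0],[0,0,0]],"rotation":[[0,0,-0.007],[0,0,0],[0,0,0],[0,0,0],[0,0,0],[0,0,0],[0,0,0],[0,0,0]],"claw":[-0.36,-0.36,-0.36,-0.36,-0.36,-0.36,-0.36,-0.36]}'
python3 -m handwheel '{"delta_pos":[[0,0,0],[0,0,0],[0,0,0],[0,0,0],[0,0,0],[0,0,0],[0,0,0],[0,0,0]],"rotation":[[0,0,0],[0,0,0],[0,0,0],[0,0,0],[0,0,0],[0,0,0],[0,0,0],[0,0,0]],"claw":[1,1,1,1,1,1,1,1]}'
python3 -m handwheel '{"delta_pos":[[0,0,-10],[0,0,-20],[0,0,-20],[0,0,-20],[0,0,-20],[0,0,-20],[0,0,0],[0,0,0]],"rotation":[[0,0,0],[0,0,0],[0,0,0],[0,0,0],[0,0,0],[0,0,0],[0,0,0],[0,0,0]],"claw":[1,1,1,1,1,1,1,1]}'
python3 - <<'E'
from h import *
d('rb',.215)
E
```

```text
time: 46.8
tool_pos: [0.4119, 0.2543, 0.1057]
ee_rot: [-3.141, 0.001, 0.645]
wrist_force: [0.7, -0.2, 1.0]
width: 0.0638
time: 47.8
tool_pos: [0.4121, 0.2545, 0.1062]
ee_rot: [3.142, -0.0, 0.645]
wrist_force: [-1.2, -0.2, 5.5]
width: 0.0445
time: 48.8
tool_pos: [0.4113, 0.2542, 0.2141]
ee_rot: [-3.141, 0.003, 0.645]
wrist_force: [-0.8, -0.4, -2.1]
width: 0.0449
rb [ 0.6212 -0.0922  0.215 ] delta mm [-40.5 403.   -1.1] rot [-0.001  0.003  0.001] t 48.8 F [-0.8 -0.4 -2.1] w 0.0449 pos [0.4113 0.2542 0.2141]
```

```bash
python3 -m handwheel '{"delta_pos":[[-3,15,0],[-5,35,0],[-5,40,0],[-5,42,0],[-5,42,0],[-5,42,0],[-5,42,0],[-5,42,0]],"rotation":[[0,0,0],[0,0,0],[0,0,0],[0,0,0],[0,0,0],[0,0,0],[0,0,0],[0,0,0]],"claw":[1,1,1,1,1,1,1,1]}'
python3 -m handwheel '{"delta_pos":[[-2.5,42,0],[0,35,0],[0,20,0],[0,6,0],[0,0,0],[0,0,0],[0,0,0],[0,0,0]],"rotation":[[0,0,0],[0,0,0],[0,0,0],[0,0,0],[0,0,0],[0,0,0],[0,0,0],[0,0,0]],"claw":[1,1,1,1,1,1,1,1]}'
python3 - <<'E'
from h import *
d('rb',.1052)
E
```

```text
time: 49.8
tool_pos: [0.5619, -0.0105, 0.2143]
ee_rot: [-3.14, 0.002, 0.644]
wrist_force: [-0.3, -0.8, -2.1]
width: 0.045
time: 50.8
tool_pos: [0.6216, -0.0914, 0.2158]
ee_rot: [3.141, 0.001, 0.646]
wrist_force: [-0.6, -0.3, -2.3]
width: 0.0451
rb [ 0.6212 -0.0922  0.1052] delta mm [ -0.7   0.4 110.6] rot [0.    0.001 0.002] t 50.8 F [-0.6 -0.3 -2.3] w 0.0451 pos [ 0.6216 -0.0914  0.2158]
```

```bash
python3 -m handwheel '{"delta_pos":[[-0.5,0,15],[0,0,20],[0,0,20],[0,0,15],[0,0,15],[0,0,15],[0,0,8],[0,0,0]],"rotation":[[0,0,0],[0,0,0],[0,0,0],[0,0,0],[0,0,0],[0,0,0],[0,0,0],[0,0,0]],"claw":[1,1,1,1,1,1,1,1]}'
python3 -m handwheel '{"delta_pos":[[0,0,0.8],[0,0,0.8],[0,0,0.8],[0,0,0],[0,0,0],[0,0,0],[0,0,0],[0,0,0]],"rotation":[[0,0,0],[0,0,0],[0,0,0],[0,0,0],[0,0,0],[0,0,0],[0,0,0],[0,0,0]],"claw":[1,1,1,1,1,1,1,1]}'
```

```text
time: 51.8
tool_pos: [0.621, -0.0922, 0.1068]
ee_rot: [-3.141, 0.001, 0.645]
wrist_force: [0.0, 0.9, -0.8]
width: 0.0446
time: 52.8
tool_pos: [0.6214, -0.0923, 0.1053]
ee_rot: [3.142, 0.001, 0.645]
wrist_force: [-0.2, 0.1, -0.0]
width: 0.0447
```

```bash
python3 -m handwheel '{"delta_pos":[[0,0,0.4],[0,0,0.4],[0,0,0],[0,0,0],[0,0,0],[0,0,0],[0,0,0],[0,0,0]],"rotation":[[0,0,0],[0,0,0],[0,0,0],[0,0,0],[0,0,0],[0,0,0],[0,0,0],[0,0,0]],"claw":[1,1,1,1,1,1,1,1]}'
```

```text
time: 53.8
tool_pos: [0.6216, -0.0925, 0.1052]
ee_rot: [3.141, 0.0, 0.645]
wrist_force: [-0.7, -0.5, 3.8]
width: 0.0445
```

Seated. Release, raise, head for the can (B).

```bash
python3 -m handwheel '{"delta_pos":[[0,0,0],[0,0,0],[0,0,0],[0,0,-20],[0,0,-30],[0,0,-35],[0,0,-35],[0,0,0]],"rotation":[[0,0,0],[0,0,0],[0,0,0],[0,0,0],[0,0,0],[0,0,0],[0,0,0],[0,0,0]],"claw":[-0.36,-0.36,-0.36,-0.36,-0.36,-0.36,-0.36,-0.36]}'
python3 - <<'E'
from h import *
d(np.array([.366,.3148]),.215)
s=cam("wrist"); cv2.imwrite("pics/w16.png",s["color"][:,:,::-1])
E
```

```text
time: 54.8
tool_pos: [0.6229, -0.0925, 0.2279]
ee_rot: [3.136, -0.004, 0.645]
wrist_force: [-0.2, 0.5, -1.2]
width: 0.0637
[0.366  0.3148] [0.366  0.3148 0.215 ] delta mm [  39.6 -480.    10.5] rot [ 0.005 -0.004  0.001] t 54.8 F [-0.2  0.5 -1.2] w 0.0637 pos [ 0.6229 -0.0925  0.2279]
```

View pics/w16.png

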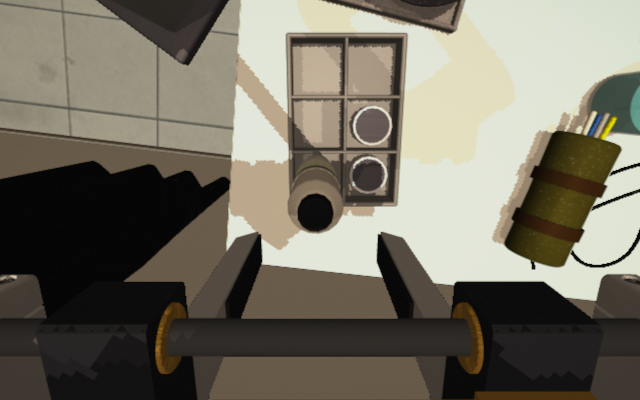

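```bash
python3 -m handwheel '{"delta_pos":[[3,-30,0],[5,-55,0],[5,-55,0],[5,-55,0],[5,-55,0],[5,-55,0],[5,-55,0],[5,-50,0]],"rotation":[[0,0,0],[0,0,0],[0,0,0],[0,0,0],[0,0,0],[0,0,0],[0,0,0],[0,0,0]],"claw":[-0.36,-0.36,-0.36,-0.36,-0.36,-0.36,-0.36,-0.36]}'
python3 -m handwheel '{"delta_pos":[[1,-45,0],[0,-25,0],[0,0,0],[0,0,0],[0,0,0],[0,0,0],[0,0,0],[0,0,0]],"rotation":[[0,0,0],[0,0,0],[0,0,0],[0,0,0],[0,0,0],[0,0,0],[0,0,0],[0,0,0]],"claw":[-0.36,-0.36,-0.36,-0.36,-0.36,-0.36,-0.36,-0.36]}'
python3 - <<'E'
from h import *
d(np.array([.366,.3148]),.0826)
E
```

```text
time: 55.85
tool_pos: [0.403, 0.2592, 0.2215]
ee_rot: [-3.14, 0.005, 0.645]
wrist_force: [0.9, 0.0, 0.5]
width: 0.0639
time: 56.85
tool_pos: [0.3641, 0.3146, 0.2244]
ee_rot: [-3.141, 0.001, 0.645]
wrist_force: [-1.0, -0.6, 0.0]
width: 0.0641
[0.366  0.3148] [0.366  0.3148 0.0826] delta mm [  1.7   1.  141.8] rot [-0.     0.001  0.001] t 56.85 F [-1.  -0.6  0. ] w 0.0641 pos [0.3641 0.3146 0.2244]
```

```bash
python3 -m handwheel '{"delta_pos":[[1.5,1,17],[0,0,20],[0,0,25],[0,0,25],[0,0,20],[0,0,20],[0,0,15],[0,0,0]],"rotation":[[0,0,0],[0,0,0],[0,0,0],[0,0,0],[0,0,0],[0,0,0],[0,0,0],[0,0,0]],"claw":[-0.36,-0.36,-0.36,-0.36,-0.36,-0.36,-0.36,-0.36]}'
python3 -m handwheel '{"delta_pos":[[0,0,0],[0,0,0],[0,0,0],[0,0,0],[0,0,0],[0,0,0],[0,0,0],[0,0,0]],"rotation":[[0,0,0],[0,0,0],[0,0,0],[0,0,0],[0,0,0],[0,0,0],[0,0,0],[0,0,0]],"claw":[1,1,1,1,1,1,1,1]}'
python3 -m handwheel '{"delta_pos":[[0,0,-10],[0,0,-20],[0,0,-20],[0,0,-20],[0,0,-20],[0,0,-20],[0,0,0],[0,0,0]],"rotation":[[0,0,0],[0,0,0],[0,0,0],[0,0,0],[0,0,0],[0,0,0],[0,0,0],[0,0,0]],"claw":[1,1,1,1,1,1,1,1]}'
python3 - <<'E'
from h import *
d('can',.2)
E
```

```text
time: 57.85
tool_pos: [0.3645, 0.3141, 0.0803]
ee_rot: [-3.141, 0.005, 0.645]
wrist_force: [0.2, -0.3, 0.5]
width: 0.064
time: 58.85
tool_pos: [0.3661, 0.3151, 0.0832]
ee_rot: [-3.141, -0.001, 0.645]
wrist_force: [-1.0, -0.3, 5.3]
width: 0.0426
time: 59.85
tool_pos: [0.3652, 0.3145, 0.1909]
ee_rot: [-3.141, 0.003, 0.645]
wrist_force: [-1.1, 0.2, -2.9]
width: 0.0426
can [ 0.587  -0.0466  0.2   ] delta mm [-39.8 421.9  -9.1] rot [-0.     0.003  0.001] t 59.85 F [-1.1  0.2 -2.9] w 0.0426 pos [0.3652 0.3145 0.1909]
```

```bash
python3 -m handwheel '{"delta_pos":[[-3,15,-2],[-5,35,-2],[-5,42,0],[-5,42,0],[-5,42,0],[-5,42,0],[-5,42,0],[-5,42,0]],"rotation":[[0,0,0],[0,0,0],[0,0,0],[0,0,0],[0,0,0],[0,0,0],[0,0,0],[0,0,0]],"claw":[1,1,1,1,1,1,1,1]}'
python3 -m handwheel '{"delta_pos":[[-2,42,0],[0,40,0],[0,25,0],[0,10,0],[0,0,0],[0,0,0],[0,0,0],[0,0,0]],"rotation":[[0,0,0],[0,0,0],[0,0,0],[0,0,0],[0,0,0],[0,0,0],[0,0,0],[0,0,0]],"claw":[1,1,1,1,1,1,1,1]}'
python3 - <<'E'
from h import *
d('can',.0822)
E
```

```text
time: 60.85
tool_pos: [0.517, 0.0483, 0.1954]
ee_rot: [-3.141, 0.002, 0.644]
wrist_force: [0.2, 0.3, -1.8]
width: 0.0425
time: 61.85
tool_pos: [0.5855, -0.0433, 0.1965]
ee_rot: [3.142, 0.001, 0.646]
wrist_force: [0.3, -0.5, -2.2]
width: 0.0425
can [ 0.587  -0.0466  0.0822] delta mm [ -0.7   3.5 114.3] rot [0.    0.001 0.002] t 61.85 F [ 0.3 -0.5 -2.2] w 0.0425 pos [ 0.5855 -0.0433  0.1965]
```

```bash
python3 -m handwheel '{"delta_pos":[[-0.5,3,0],[0,0,15],[0,0,20],[0,0,20],[0,0,10],[0,0,0],[0,0,0],[0,0,0]],"rotation":[[0,0,0],[0,0,0],[0,0,0],[0,0,0],[0,0,0],[0,0,0],[0,0,0],[0,0,0]],"claw":[1,1,1,1,1,1,1,1]}'
python3 - <<'E'
from h import *
d('can',.0822)
s=cam("wrist"); cv2.imwrite("pics/w17.png",s["color"][:,:,::-1])
s=cam("side"); crop(s,365,130,495,250,5,"s17.png")
E
```

```text
time: 62.85
tool_pos: [0.5876, -0.0468, 0.1324]
ee_rot: [3.14, -0.001, 0.645]
wrist_force: [-0.7, -0.0, -2.5]
width: 0.0426
can [ 0.587  -0.0466  0.0822] delta mm [-0.4 -0.6 50.2] rot [ 0.001 -0.001  0.001] t 62.85 F [-0.7 -0.  -2.5] w 0.0426 pos [ 0.5876 -0.0468  0.1324]
```

View pics/s17.png

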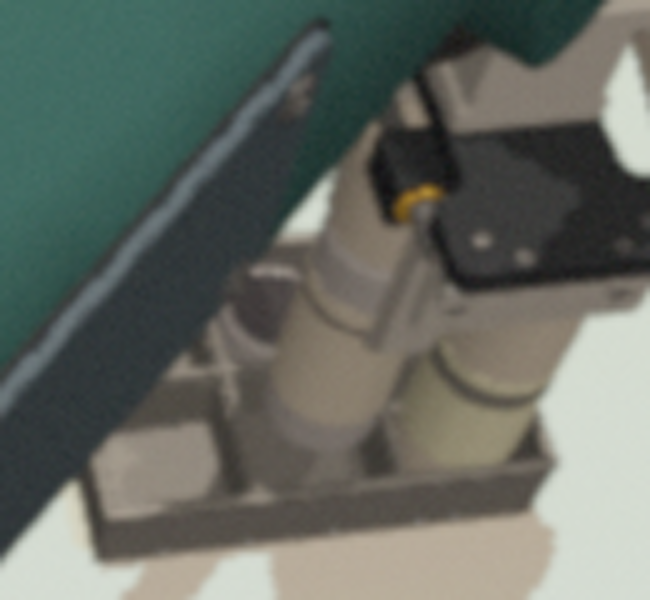

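```bash
python3 -m handwheel '{"delta_pos":[[0,0,8],[0,0,10],[0,0,10],[0,0,10],[0,0,8],[0,0,3],[0,0,0],[0,0,0]],"rotation":[[0,0,0],[0,0,0],[0,0,0],[0,0,0],[0,0,0],[0,0,0],[0,0,0],[0,0,0]],"claw":[1,1,1,1,1,1,1,1]}'
python3 -m handwheel '{"delta_pos":[[0,0,0.6],[0,0,0.6],[0,0,0.4],[0,0,0],[0,0,0],[0,0,0],[0,0,0],[0,0,0]],"rotation":[[0,0,0],[0,0,0],[0,0,0],[0,0,0],[0,0,0],[0,0,0],[0,0,0],[0,0,0]],"claw":[1,1,1,1,1,1,1,1]}'
```

```text
time: 63.95
tool_pos: [0.5872, -0.0468, 0.0824]
ee_rot: [3.141, 0.0, 0.645]
wrist_force: [-0.5, -0.1, -1.5]
width: 0.0424
time: 64.95
tool_pos: [0.5874, -0.0469, 0.0822]
ee_rot: [3.14, -0.0, 0.645]
wrist_force: [-2.6, -0.9, 5.2]
width: 0.0425
```

Seated. Release, up, go to the square bottle (C).

```bash
python3 -m handwheel '{"delta_pos":[[0,0,0],[0,0,0],[0,0,0],[0,0,-20],[0,0,-35],[0,0,-35],[0,0,-40],[0,0,-10]],"rotation":[[0,0,0],[0,0,0],[0,0,0],[0,0,0],[0,0,0],[0,0,0],[0,0,0],[0,0,0]],"claw":[-0.36,-0.36,-0.36,-0.36,-0.36,-0.36,-0.36,-0.36]}'
python3 - <<'E'
from h import *
d(np.array([.4496,.3294]),.22)
s=cam("wrist"); cv2.imwrite("pics/w18.png",s["color"][:,:,::-1])
E
```

```text
time: 65.95
tool_pos: [0.5885, -0.0469, 0.2239]
ee_rot: [3.138, -0.003, 0.645]
wrist_force: [0.6, -0.0, -0.2]
width: 0.0637
[0.4496 0.3294] [0.4496 0.3294 0.22  ] delta mm [ 115.3 -384.2    2.7] rot [ 0.004 -0.003  0.001] t 65.95 F [ 0.6 -0.  -0.2] w 0.0637 pos [ 0.5885 -0.0469  0.2239]
```

View pics/w18.png

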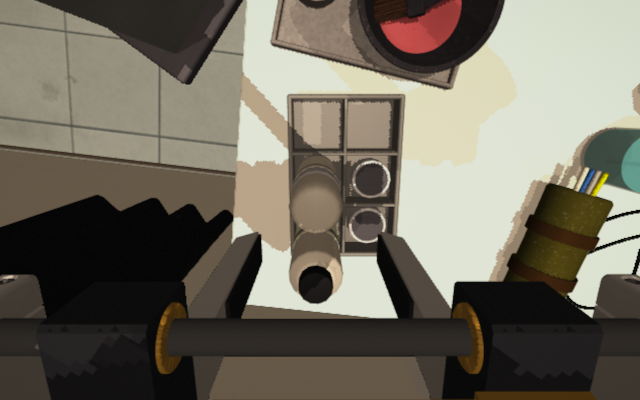

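```bash
python3 -m handwheel '{"delta_pos":[[5,-30,0],[10,-50,0],[15,-50,0],[15,-50,0],[15,-50,0],[15,-50,0],[15,-50,0],[15,-35,0]],"rotation":[[0,0,0],[0,0,0],[0,0,0],[0,0,0],[0,0,0],[0,0,0],[0,0,0],[0,0,0]],"claw":[-0.36,-0.36,-0.36,-0.36,-0.36,-0.36,-0.36,-0.36]}'
python3 -m handwheel '{"delta_pos":[[10,-19,0],[0,0,0],[0,0,0],[0,0,0],[0,0,0],[0,0,0],[0,0,0],[0,0,0]],"rotation":[[0,0,0],[0,0,0],[0,0,0],[0,0,0],[0,0,0],[0,0,0],[0,0,0],[0,0,0]],"claw":[-0.36,-0.36,-0.36,-0.36,-0.36,-0.36,-0.36,-0.36]}'
python3 - <<'E'
from h import *
d(np.array([.4496,.3294]),.1079)
E
```

```text
time: 67.0
tool_pos: [0.4496, 0.3096, 0.218]
ee_rot: [-3.141, 0.005, 0.647]
wrist_force: [0.3, -0.4, 0.3]
width: 0.0635
time: 68.0
tool_pos: [0.4481, 0.3293, 0.2207]
ee_rot: [-3.141, 0.001, 0.645]
wrist_force: [-0.7, 0.3, -0.4]
width: 0.0638
[0.4496 0.3294] [0.4496 0.3294 0.1079] delta mm [  1.4   0.8 112.8] rot [-0.     0.001  0.001] t 68.0 F [-0.7  0.3 -0.4] w 0.0638 pos [0.4481 0.3293 0.2207]
```

```bash
python3 -m handwheel '{"delta_pos":[[1,1,15],[0,0,20],[0,0,20],[0,0,20],[0,0,20],[0,0,18],[0,0,0],[0,0,0]],"rotation":[[0,0,0],[0,0,0],[0,0,0],[0,0,0],[0,0,0],[0,0,0],[0,0,0],[0,0,0]],"claw":[-0.36,-0.36,-0.36,-0.36,-0.36,-0.36,-0.36,-0.36]}'
python3 -m handwheel '{"delta_pos":[[0,0,0],[0,0,0],[0,0,0],[0,0,0],[0,0,0],[0,0,0],[0,0,0],[0,0,0]],"rotation":[[0,0,0],[0,0,0],[0,0,0],[0,0,0],[0,0,0],[0,0,0],[0,0,0],[0,0,0]],"claw":[1,1,1,1,1,1,1,1]}'
python3 -m handwheel '{"delta_pos":[[0,0,-10],[0,0,-20],[0,0,-20],[0,0,-20],[0,0,-20],[0,0,-20],[0,0,0],[0,0,0]],"rotation":[[0,0,0],[0,0,0],[0,0,0],[0,0,0],[0,0,0],[0,0,0],[0,0,0],[0,0,0]],"claw":[1,1,1,1,1,1,1,1]}'
python3 - <<'E'
from h import *
d('sq',.22)
E
```

```text
time: 69.0
tool_pos: [0.4497, 0.3293, 0.1081]
ee_rot: [-3.141, -0.0, 0.645]
wrist_force: [-1.0, -0.4, 0.9]
width: 0.064
time: 70.0
tool_pos: [0.4497, 0.3292, 0.1082]
ee_rot: [-3.142, -0.0, 0.645]
wrist_force: [-0.8, -1.2, 5.9]
width: 0.0399
time: 71.0
tool_pos: [0.449, 0.3288, 0.216]
ee_rot: [-3.141, 0.004, 0.645]
wrist_force: [-0.5, -0.3, -2.5]
width: 0.0398
sq [ 0.5528 -0.001   0.22  ] delta mm [-115.3  326.    -3.8] rot [-0.001  0.004  0.001] t 71.0 F [-0.5 -0.3 -2.5] w 0.0398 pos [0.449  0.3288 0.216 ]
```

```bash
python3 -m handwheel '{"delta_pos":[[-15,15,-4],[-25,30,0],[-25,38,0],[-20,38,0],[-15,38,0],[-8,38,0],[-7,38,0],[0,38,0]],"rotation":[[0,0,0],[0,0,0],[0,0,0],[0,0,0],[0,0,0],[0,0,0],[0,0,0],[0,0,0]],"claw":[1,1,1,1,1,1,1,1]}'
python3 -m handwheel '{"delta_pos":[[0,30,0],[0,17,0],[0,6,0],[0,0,0],[0,0,0],[0,0,0],[0,0,0],[0,0,0]],"rotation":[[0,0,0],[0,0,0],[0,0,0],[0,0,0],[0,0,0],[0,0,0],[0,0,0],[0,0,0]],"claw":[1,1,1,1,1,1,1,1]}'
python3 - <<'E'
from h import *
d('sq',.1072)
E
```

```text
time: 72.0
tool_pos: [0.521, 0.0396, 0.2212]
ee_rot: [-3.141, 0.002, 0.644]
wrist_force: [0.2, 0.8, -3.0]
width: 0.0398
time: 73.0
tool_pos: [0.5536, -0.0003, 0.2218]
ee_rot: [-3.141, 0.001, 0.645]
wrist_force: [0.4, 0.7, -2.0]
width: 0.0398
sq [ 0.5528 -0.001   0.1072] delta mm [-1.000e+00  1.000e-01  1.146e+02] rot [-0.     0.001  0.001] t 73.0 F [ 0.4  0.7 -2. ] w 0.0398 pos [ 5.536e-01 -3.000e-04  2.218e-01]
```

```bash
python3 -m handwheel '{"delta_pos":[[-1,0,15],[0,0,20],[0,0,20],[0,0,10],[0,0,0],[0,0,0],[0,0,0],[0,0,0]],"rotation":[[0,0,0],[0,0,0],[0,0,0],[0,0,0],[0,0,0],[0,0,0],[0,0,0],[0,0,0]],"claw":[1,1,1,1,1,1,1,1]}'
python3 - <<'E'
from h import *
d('sq',.1072)
s=cam("wrist"); cv2.imwrite("pics/w19.png",s["color"][:,:,::-1])
E
```

```text
time: 74.0
tool_pos: [0.5531, -0.0012, 0.1574]
ee_rot: [3.141, -0.0, 0.645]
wrist_force: [0.3, -0.8, -2.7]
width: 0.0401
sq [ 0.5528 -0.001   0.1072] delta mm [-0.2 -0.4 50.2] rot [ 0.001 -0.     0.001] t 74.0 F [ 0.3 -0.8 -2.7] w 0.0401 pos [ 0.5531 -0.0012  0.1574]
```

View pics/w19.png

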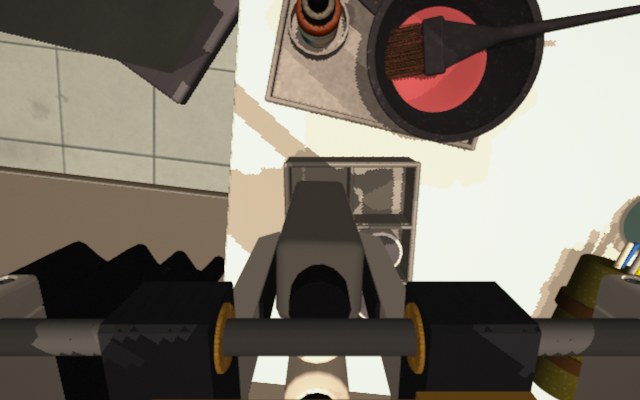

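```bash
python3 -m handwheel '{"delta_pos":[[0,0,8],[0,0,10],[0,0,10],[0,0,10],[0,0,8],[0,0,2],[0,0,0],[0,0,0]],"rotation":[[0,0,0],[0,0,0],[0,0,0],[0,0,0],[0,0,0],[0,0,0],[0,0,0],[0,0,0]],"claw":[1,1,1,1,1,1,1,1]}'
python3 -m handwheel '{"delta_pos":[[0,0,0.8],[0,0,0.8],[0,0,0.8],[0,0,0],[0,0,0],[0,0,0],[0,0,0],[0,0,0]],"rotation":[[0,0,0],[0,0,0],[0,0,0],[0,0,0],[0,0,0],[0,0,0],[0,0,0],[0,0,0]],"claw":[1,1,1,1,1,1,1,1]}'
```

```text
time: 75.05
tool_pos: [0.5531, -0.0012, 0.1092]
ee_rot: [3.141, 0.0, 0.645]
wrist_force: [0.0, 0.5, -2.1]
width: 0.0399
time: 76.05
tool_pos: [0.553, -0.0013, 0.1072]
ee_rot: [3.141, 0.0, 0.645]
wrist_force: [-2.0, 0.1, 5.3]
width: 0.0401
```

Contact at the expected height. Release, raise and withdraw toward the front/left.

```bash
python3 -m handwheel '{"delta_pos":[[0,0,0],[0,0,0],[0,0,0],[0,0,-20],[0,0,-35],[0,0,-35],[0,0,-30],[0,0,-10]],"rotation":[[0,0,0],[0,0,0],[0,0,0],[0,0,0],[0,0,0],[0,0,0],[0,0,0],[0,0,0]],"claw":[-0.36,-0.36,-0.36,-0.36,-0.36,-0.36,-0.36,-0.36]}'
python3 -m handwheel '{"delta_pos":[[0,-30,0],[0,-50,0],[0,-55,0],[0,-55,0],[0,-55,0],[0,-55,0],[0,-55,0],[0,-50,0]],"rotation":[[0,0,0],[0,0,0],[0,0,0],[0,0,0],[0,0,0],[0,0,0],[0,0,0],[0,0,0]],"claw":[-0.36,-0.36,-0.36,-0.36,-0.36,-0.36,-0.36,-0.36]}'
python3 -m handwheel '{"delta_pos":[[0,-30,0],[0,0,0],[0,0,0],[0,0,0],[0,0,0],[0,0,0],[0,0,0],[0,0,0]],"rotation":[[0,0,0],[0,0,0],[0,0,0],[0,0,0],[0,0,0],[0,0,0],[0,0,0],[0,0,0]],"claw":[-0.36,-0.36,-0.36,-0.36,-0.36,-0.36,-0.36,-0.36]}'
python3 - <<'E'
from h import *
s=cam("side"); crop(s,160,80,500,300,2.3,"s20.png")
s=cam("top"); crop(s,170,105,450,305,2.7,"t20.png")
E
```

```text
time: 77.05
tool_pos: [0.5537, -0.0012, 0.2384]
ee_rot: [3.139, -0.002, 0.645]
wrist_force: [0.1, -0.7, 0.0]
width: 0.0638
time: 78.05
tool_pos: [0.3076, 0.3235, 0.235]
ee_rot: [-3.141, 0.003, 0.645]
wrist_force: [0.6, 0.3, 0.1]
width: 0.064
time: 79.05
tool_pos: [0.2914, 0.3464, 0.2364]
ee_rot: [-3.141, 0.001, 0.645]
wrist_force: [1.0, -0.1, -1.3]
width: 0.0644
```

View pics/s20.png

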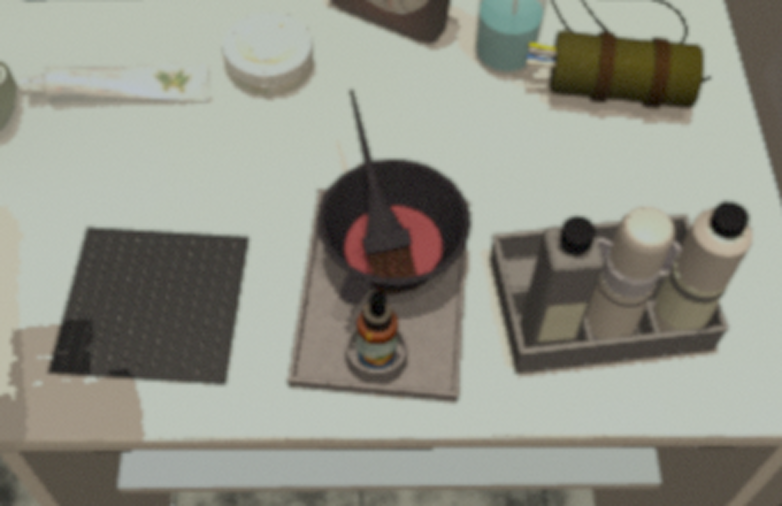

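View pics/t20.png

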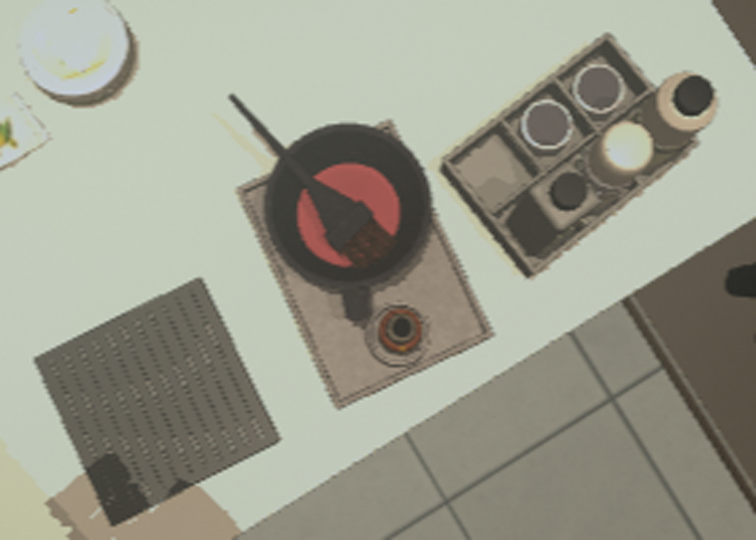

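All three bottles stand in their original front cells (top view caps at crop (569,190), (627,147), (694,95)). The dropper is in the cup at (401,328), the tins are still in the back row, and the mat is empty.

```bash
python3 -c "
from bench import robot
robot.close_job()"
```

```text
the job is handed in; nothing more can be done
```

The job is done and was handed in at about 79 s of the allowed 138 s. I stood the square bottle, spray can and round bottle upright on the mat. I then stood the dropper bottle in the cup holder and put each tall bottle back in its own front cell.

**Final check:** the last side and top pictures show all three bottles upright in their original cells and the dropper standing in the cup. Both tins are still in their cells, the mat is empty and the arm is clear of everything. Each placing ended with a contact of about 3–6 N at the expected height, far below the limits.

**Disagreements:**
- The wrist camera's positions differed from the other two cameras by about 5–8 mm, so I used it only for checking alignment.
- My first side-view reading of the cup was about 4 mm off. A second reading agreed with the top view to within 1 mm, and I placed the dropper by that.

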